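# Load the module rack, close its bail and pin it

## Robot

A 6-joint arm with a two-finger parallel gripper is mounted at the origin on the work surface. World frame = base frame: x ahead of the robot, y to its left, z up, the work surface at z = 0. Lengths are in m, angles in degrees, forces in N, time in s.
With the tool pointing down it reaches from about 0.4 to 0.825 m from the base axis. Payload 7 kg.
Tool frame: the origin (TCP) lies on the centre line of the jaws, within the pads' length; the fingertips stand 14 mm ahead of it and the grasp point (between the pads) lies 5 mm behind it; z points along the fingers, y is the line along which they close (so a half turn about z gives the same grasp; the last joint's range is limited). The gripper opens to 88 mm and grips with 3 to 60 N. Pads are 19 mm wide; open, the fingers measure 130 mm over their backs; the gripper's body (78 mm by 193 mm) begins 47 mm behind the grasp point.
Start: joints at [-53.91, 20.546, 0.682, 0, -70.136, -16.507], TCP at [0.226, -0.636, 0.241] pointing down, gripper open.
Joint ranges: [-176.03, 176.03], [-82.01, 121.73], [-58.28, 71.71], [-173.87, 95.51], [-174.79, -0.11], [-173.66, 173.66]. Speed limits (degrees/s): [136.94, 136.94, 172.46, 180, 180, 180].

## Interface

Orientations are given as [roll, pitch, yaw] about the fixed x, y, z axes, in that order (R = Rz(yaw) Ry(pitch) Rx(roll)).
In Python, from plant import r gives the robot as it stands.
- The arm moves only by the tool send_rows, never from a script. Its argument "steps" is a list of rows, each an object with "dp": the shift along the tool's x, y, z in mm, a list of three; "roll": the turn about the tool's z in rad; "jaw": the opening in per cent of the stroke, from 0 (shut) to 100 (fully open). In form: [{"dp": [tx, ty, tz], "roll": roll, "jaw": jaw}, ...]. A call has 1 to 5 rows; each row is the pose to reach, as a shift and turn from the pose commanded when the call began, along the tool's axes at that moment; what a row does not reach only later rows make up. A row lasts 1/8 s, in which the tool goes at most 62.5 mm and 10.7 degrees, less where a joint would pass 70% of its speed; a pose out of reach is approached as far as the arm can. A call with a gripper value outside its range is refused whole. The fingers move at their own pace and stop on an object; "newtons" is the grip in N (left out, the last holds). Time passes only in rows, so rows that repeat a pose let the fingers close. It gives the time, the measured TCP pose, the force, the opening and the grip force at its end, in the units of the state.
- r.get_state(): the state, without advancing time (a new reading comes with each control period).
- r.capture(name): name is "scene" or "top"; returns a dict with "image" (480x640x3 uint8, blue, green, red), "K" (3x3 intrinsics, pixels), "dist" ([k1, k2, p1, p2, k3] as OpenCV has them; the pictures are not rectified), "rvec" (rotation vector, rad) and "tvec" (3), from world to camera coordinates, as OpenCV has them. Camera axes: x right, y down, z forward; pixel columns grow to the right and rows downward; lengths in m; the calibration is good to about 2 mm. A picture is of the moment at which its call begins. There is no depth.
- r.close_job(): hands the job in; it is judged then, once.
The state is a dict: "time_s": time; "joints": joint angles; "qd": joint speeds; "joint_torque": joint torques, N m; "tcp_pos": TCP position; "eef_rot": TCP orientation; "contact_force": force on the tool from outside, world axes, zero at the start; "moment": the same for the moment, N m; "gripper_width": finger opening in m; "gripper_force": force on a finger pad.
Only numpy, scipy, OpenCV 4.12 (cv2) and the standard library are available. Lean on these libraries where they do the work, as an engineer would, in place of code of your own. Each camera call takes 0.05 s, during which the arm holds its last target. There are 200 camera calls.

## Task

Swing the rack's retaining bail up and well over to the back, out of the way, then slide every module plate lying on the bench fully home into a bay whose slot matches its thickness: thin plates in the low narrow slots, thick ones in the tall wide slots, pull tab outwards. Then swing the bail down fully closed in front of the tabs, and lock it: push the clevis pin from the outside through the yoke's outer ear, the eye of the bail's lug and the inner ear, until its grip is up against the ear. Leave the mug, the meter, the capacitor can and the choke where they stand.

Things in the scene. Friction and masses are not known exactly. Their poses are not given: they have to be found in the camera images.
- rack: Grey module rack, fixed on the bench, with four guide bays side by side at 78 mm pitch on its 8 mm base plate (350 mm wide). Origin: at bench level, middle of the line of the bay mouths; +x points into the bays, y along the row. Hinge posts 68 mm high stand at y = +-164 mm, x = 7 to 33 mm.
- bail (a joint): Hinge of the retaining bail, a U of 10 mm steel bar swinging about the rack's y axis: 0 = closed (firm stop, cross bar low in front of the tabs), grows as it is lifted up and over to the back; stop at 2.9 rad. Upright at 2.05; from 2.3 rad clear of a gripper loading the bays. Stiff (0.16 Nm, 2 to 4 N at the bar): stays where it is left.
- bail_hinge (a point): Point on the bail's hinge axis, half way along: rack frame (20, 0, 60) mm. Its axes are the rack's.
- bail_bar (a point): Middle of the bail's round cross bar (10 mm thick, along y, 352 mm long), 76.5 mm from the hinge axis. At bail angle a it is at (20 - 76.5 cos(a - 0.475), 0, 60 + 76.5 sin(a - 0.475)) mm in the rack frame; closed (-48, 0, 25), 6 mm in front of the loaded tabs. It falls between the second and third bay. Grip it across, or push it, from above.
- yoke (a point): Centre of the yoke fixed at the rack's -y end, at rack (-72, -200, 45) mm; axes as the rack. Two upright ears 30 mm wide, 60 high, 8 thick, 16 apart; outer faces at y = -16 and +16 mm. Holes 13 mm along y. With the bail closed, the lug on its end (10 mm thick, 16 mm eye) stands between them, eye in line. The pin enters from the -y side.
- pin: Clevis pin, lying on its side: black square grip 20 x 20 x 30 mm (x = -30 to 0 mm) and a steel shank of 10 mm diameter along +x from x = 0 to 50 mm, the last 10 mm tapered. Origin: underside of the grip, below the shoulder where shank and grip meet; the axis runs 10 mm above the underside.
- pin_tip (a point): Tip of the pin's shank, on its axis.
- pin_shoulder (a point): Point on the pin's axis where the grip meets the shank.
- narrow_a: Low, narrow-slot bay, fixed in the rack, open to -x. Slot 11.5 mm high, 66 wide, 72 deep; its floor 6 mm above the origin; two guide lips on top with the middle open; outside 21.5 mm high, mouth bevelled. Origin: underside, middle of the mouth; +x points into the slot. A home plate touches the back wall (its origin 37 mm in), only its tab out. Which of the four places it takes varies.
- narrow_b: Low, narrow-slot bay, fixed in the rack, open to -x. Slot 11.5 mm high, 66 wide, 72 deep; its floor 6 mm above the origin; two guide lips on top with the middle open; outside 21.5 mm high, mouth bevelled. Origin: underside, middle of the mouth; +x points into the slot. A home plate touches the back wall (its origin 37 mm in), only its tab out. Which of the four places it takes varies.
- wide_a: Tall, wide-slot bay, fixed in the rack, open to -x. Slot 22 mm high, 66 wide, 72 deep; its floor 6 mm above the origin; two guide lips on top with the middle open; outside 32 mm high, mouth bevelled. Origin: underside, middle of the mouth; +x points into the slot. A home plate touches the back wall (its origin 37 mm in), only its tab out. Which of the four places it takes varies.
- wide_b: Tall, wide-slot bay, fixed in the rack, open to -x. Slot 22 mm high, 66 wide, 72 deep; its floor 6 mm above the origin; two guide lips on top with the middle open; outside 32 mm high, mouth bevelled. Origin: underside, middle of the mouth; +x points into the slot. A home plate touches the back wall (its origin 37 mm in), only its tab out. Which of the four places it takes varies.
- thin_a: Thin aluminium module plate lying flat: 70 mm along its x, 60 along y, 8 thick, with a pull tab as thick, 28 wide, from the middle of its -x edge (x = -35) to x = -71 mm; dark flat cover with four screws, about 0.11 kg. Origin: middle of the underside of the 70 x 60 plate; +x is the leading edge that goes into a bay. May be absent (None).
- thin_b: Thin aluminium module plate lying flat: 70 mm along its x, 60 along y, 8 thick, with a pull tab as thick, 28 wide, from the middle of its -x edge (x = -35) to x = -71 mm; dark flat cover with four screws, about 0.11 kg. Origin: middle of the underside of the 70 x 60 plate; +x is the leading edge that goes into a bay. May be absent (None).
- thick_a: Thick aluminium module plate lying flat: 70 mm along its x, 60 along y, 18 thick, with a pull tab as thick, 28 wide, from the middle of its -x edge (x = -35) to x = -71 mm; grooved top, about 0.24 kg. Origin: middle of the underside of the 70 x 60 plate; +x is the leading edge that goes into a bay. May be absent (None).
- thick_b: Thick aluminium module plate lying flat: 70 mm along its x, 60 along y, 18 thick, with a pull tab as thick, 28 wide, from the middle of its -x edge (x = -35) to x = -71 mm; grooved top, about 0.24 kg. Origin: middle of the underside of the 70 x 60 plate; +x is the leading edge that goes into a bay. May be absent (None).
- mug: Bystander to leave alone: white mug, 80 mm across, 90 mm high. Origin: centre of the underside.
- meter: Bystander to leave alone: grey hand meter, 150 x 78 x 34 mm. Origin: centre of the underside.
- capacitor: Bystander to leave alone: aluminium capacitor can, 64 mm across, 88 mm high. Origin: centre of the underside.
- choke: Bystander to leave alone: iron-core choke, 75 x 90 x 77 mm. Origin: centre of the underside.
Mind the look-alikes: they are no part of the job. What is shaped like the thin_a but red or yellow is not meant.

How it is judged (in metres and radians):
On the way, in this order (a step that is already met when the one before it is completed fails the run):
1. the bail is swung well back (value of joint bail above 2.1 rad), for 0.2 s.
2. every plate is home in a bay of its thickness (((x of thin_a in the frame of narrow_a between 0.03 and 0.045 m and y of thin_a in the frame of narrow_a between -0.008 and 0.008 m and z of thin_a in the frame of narrow_a between 0.002 and 0.014 m and angle between the z axis of thin_a and the z axis of narrow_a, either way round below 0.12 rad) or (x of thin_a in the frame of narrow_b between 0.03 and 0.045 m and y of thin_a in the frame of narrow_b between -0.008 and 0.008 m and z of thin_a in the frame of narrow_b between 0.002 and 0.014 m and angle between the z axis of thin_a and the z axis of narrow_b, either way round below 0.12 rad)) and ((x of thin_b in the frame of narrow_a between 0.03 and 0.045 m and y of thin_b in the frame of narrow_a between -0.008 and 0.008 m and z of thin_b in the frame of narrow_a between 0.002 and 0.014 m and angle between the z axis of thin_b and the z axis of narrow_a, either way round below 0.12 rad) or (x of thin_b in the frame of narrow_b between 0.03 and 0.045 m and y of thin_b in the frame of narrow_b between -0.008 and 0.008 m and z of thin_b in the frame of narrow_b between 0.002 and 0.014 m and angle between the z axis of thin_b and the z axis of narrow_b, either way round below 0.12 rad)) and ((x of thick_a in the frame of wide_a between 0.03 and 0.045 m and y of thick_a in the frame of wide_a between -0.008 and 0.008 m and z of thick_a in the frame of wide_a between 0.002 and 0.014 m and angle between the z axis of thick_a and the z axis of wide_a, either way round below 0.12 rad) or (x of thick_a in the frame of wide_b between 0.03 and 0.045 m and y of thick_a in the frame of wide_b between -0.008 and 0.008 m and z of thick_a in the frame of wide_b between 0.002 and 0.014 m and angle between the z axis of thick_a and the z axis of wide_b, either way round below 0.12 rad)) and ((x of thick_b in the frame of wide_a between 0.03 and 0.045 m and y of thick_b in the frame of wide_a between -0.008 and 0.008 m and z of thick_b in the frame of wide_a between 0.002 and 0.014 m and angle between the z axis of thick_b and the z axis of wide_a, either way round below 0.12 rad) or (x of thick_b in the frame of wide_b between 0.03 and 0.045 m and y of thick_b in the frame of wide_b between -0.008 and 0.008 m and z of thick_b in the frame of wide_b between 0.002 and 0.014 m and angle between the z axis of thick_b and the z axis of wide_b, either way round below 0.12 rad))), for 0.2 s.
3. the bail is fully closed in front of the tabs (value of joint bail below 0.07 rad), for 0.2 s.
4. the pin is through both ears and the lug (y of pin_tip in the frame of yoke above 0.022 m and y of pin_shoulder in the frame of yoke between -0.026 and -0.01 m and x of pin_tip in the frame of yoke between -0.01 and 0.01 m and x of pin_shoulder in the frame of yoke between -0.01 and 0.01 m and z of pin_tip in the frame of yoke between -0.01 and 0.01 m and z of pin_shoulder in the frame of yoke between -0.01 and 0.01 m and angle between the x axis of pin and the y axis of yoke, either way round below 0.25 rad and value of joint bail below 0.07 rad), for 0.2 s.
At the end, for the whole second after the job is handed in: Every plate present is home in a bay of its thickness, tab out (leading edge within 7 mm of the back wall, level within 0.12 rad); bail under 0.07 rad; pin through both ears and the lug, tip at least 6 mm beyond the inner ear, grip within 10 mm of the outer ear, at rest (all of step 2 and all of step 4 and linear speed of pin below 0.02 m/s); the robot touches nothing.
It fails at once if a bystander is shoved away (over 60 mm) or knocked over (distance of any of mug, meter, capacitor, choke from where it was at the start of the episode above 0.06 m or angle between any of mug, meter, capacitor, choke's own z axis and vertical above 0.6 rad).
Of thin_a, thin_b, thick_a, thick_b only 3 to 4 are there at a start; the rules pass over those that are not, and their reading is None.
At some moment in a run one of thin_a, thin_b, thick_a, thick_b, pin may be knocked a few centimetres aside while the robot is not near it.
It also fails if it takes over 210 s, if anything falls off the work surface, if the arm or the gripper's body presses on something with over 40 N, if the wrist force passes 120 N, or if a joint passes its speed limit or range.

## Working session

There is one attempt and no reset: what is moved stays moved. The work goes in short steps, Python scripts to look and compute and a tool call to move; the robot and the scene stay as the last step left them, time stands still between calls to the robot, and variables do not carry over. Pictures are saved under pics/ and viewed, at most 14 in all, crops included, and the job is handed in when it is done.

Besides the shell and the picture viewer there is one more tool, called as name(argument=value, ...) on one line, values as JSON. send_rows: Moves the arm, as the interface text tells. Its arguments: {"type":"object","properties":{"steps":{"type":"array","items":{"type":"object","properties":{"dp":{"type":"array","items":{"type":"number"}},"roll":{"type":"number"},"jaw":{"type":"number"}}}},"newtons":{"type":"number"}},"required":["steps"]}

```bash
ls; mkdir -p pics
python3 - <<'E'
from plant import r
import cv2,pickle
d={}
for n in ("scene","top"):
    c=r.capture(n); d[n]=c; cv2.imwrite(f"pics/{n}0.png",c["image"])
    print(n,c["K"],c["dist"],c["rvec"],c["tvec"])
pickle.dump(d,open("c0.pkl","wb"))
print(r.get_state())
E
```

```text
pics
scene [[461.70617027   0.         321.04596253]
 [  0.         461.70617027 237.63743963]
 [  0.           0.           1.        ]] [-0.05200448  0.          0.          0.          0.        ] [ 2.0817968   0.66365462 -0.34563969] [-0.46263218 -0.09506548  1.30208861]
top [[465.16621446   0.         314.97998349]
 [  0.         465.16621446 237.78120224]
 [  0.           0.           1.        ]] [-0.04677609  0.          0.          0.          0.        ] [ 1.91935884 -2.29925864  0.23571994] [0.11455703 0.55645568 0.97138941]
{'time_s': 0.1, 'joints': array([-5.39084961e+01,  2.05882534e+01,  6.38197322e-01, -1.72019016e-02,
       -7.01360337e+01, -1.65068882e+01]), 'qd': array([-0.05131159, -0.12130494,  0.15287176, -0.02315697,  0.03686298,
        0.0394444 ]), 'joint_torque': array([-1.35041137e-03, -5.84162986e+01,  2.93750668e+01,  7.01556444e+00,
        1.02162128e-02, -6.55405620e-05]), 'tcp_pos': array([ 0.22608818, -0.63556072,  0.23970136]), 'eef_rot': array([ 1.79912863e+02, -8.95777195e-03, -1.60421235e+02]), 'contact_force': array([ 1.23665503, -0.34621186,  0.9870194 ]), 'moment': array([-0.01470503, -0.05282191,  0.01125797]), 'gripper_force': 0.0, 'gripper_width': 0.0877907988240641}
```

View pics/scene0.png

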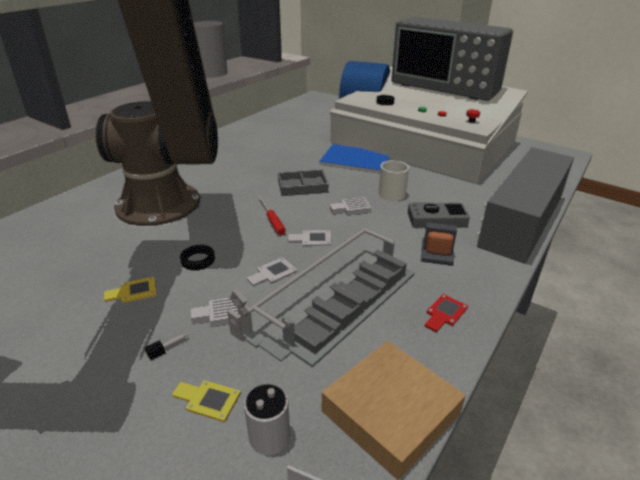

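View pics/top0.png

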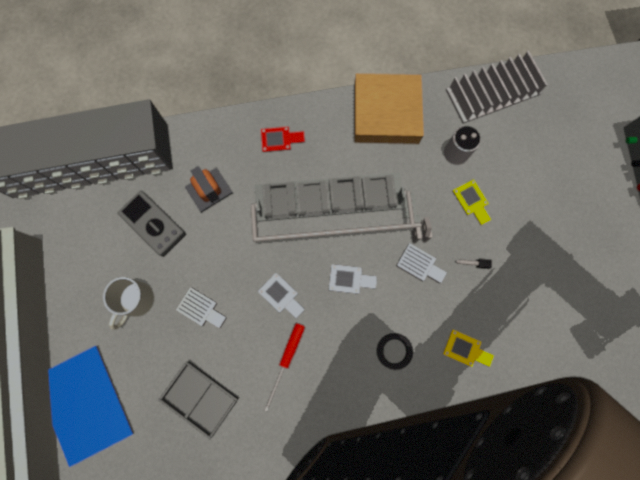

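Candidates for plates in the top view:
- Thick: (200,307) and (420,263), with grooved tops.
- Thin: (282,294) and (351,280).
- Look-alikes: yellow at (473,200) and (466,348), red at (280,138).

The pin is at (475,263), the bail bar at (335,235) and the yoke at (425,230). I'll check these in close crops.

```bash
cat > h.py <<'E'
import numpy as np,cv2,pickle
def load(f="c0.pkl"): return pickle.load(open(f,"rb"))
def und(c,p): return cv2.undistortPoints(np.array(p,float).reshape(-1,1,2),c["K"],np.array(c["dist"],float)).reshape(-1,2)
def onz(c,p,z):
    R=cv2.Rodrigues(np.array(c["rvec"]))[0];t=np.array(c["tvec"],float).ravel();C=-R.T@t
    d=np.c_[und(c,p),np.ones(len(und(c,p)))]@R
    return C+d*((z-C[2])/d[:,2])[:,None]
def tri(a,pa,b,pb):
    P=[np.c_[cv2.Rodrigues(np.array(c["rvec"]))[0],np.array(c["tvec"],float).ravel()] for c in(a,b)]
    X=cv2.triangulatePoints(P[0],P[1],und(a,pa).T,und(b,pb).T); return (X[:3]/X[3]).T
def proj(c,X): return cv2.projectPoints(np.array(X,float).reshape(-1,1,3),np.array(c["rvec"]),np.array(c["tvec"]),c["K"],np.array(c["dist"],float))[0].reshape(-1,2)
def crop(img,x0,y0,x1,y1,s,f):
    o=cv2.resize(img[y0:y1,x0:x1],None,fx=s,fy=s,interpolation=cv2.INTER_CUBIC)
    for x in range(x0-x0%20+20,x1,20):
        cv2.putText(o,str(x),(int((x-x0+.5)*s)-10,10),0,.35,(0,255,255),1);cv2.line(o,(int((x-x0+.5)*s),12),(int((x-x0+.5)*s),18),(0,255,255),1)
    for y in range(y0-y0%20+20,y1,20):
        cv2.putText(o,str(y),(0,int((y-y0+.5)*s)+4),0,.35,(0,255,255),1);cv2.line(o,(24,int((y-y0+.5)*s)),(30,int((y-y0+.5)*s)),(0,255,255),1)
    cv2.imwrite("pics/"+f,o)
E
python3 - <<'E'
from h import *
d=load()
crop(d["top"]["image"],240,165,500,330,3,"topA.png")
crop(d["scene"]["image"],140,190,420,365,2.8,"sceA.png")
crop(d["top"]["image"],160,255,310,345,4,"topB.png")
E
```

```text
(no output)
```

View pics/topA.png

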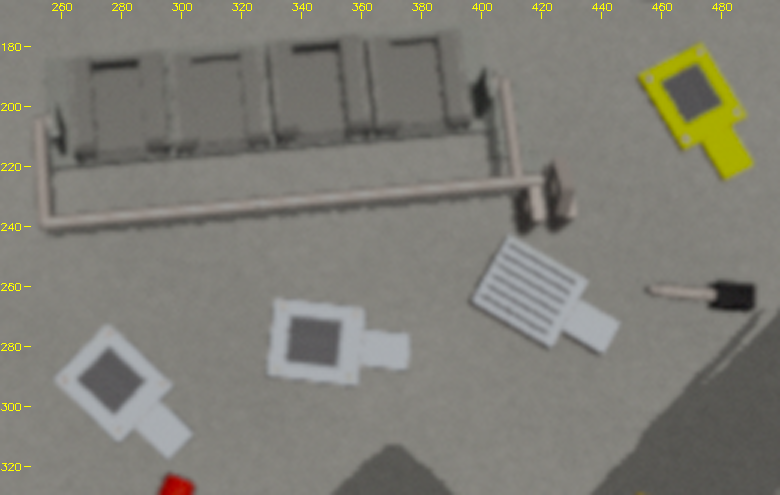

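View pics/sceA.png

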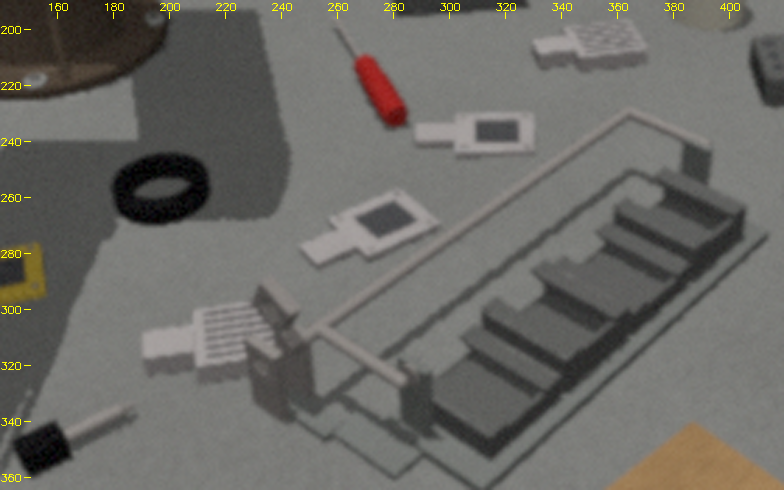

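View pics/topB.png

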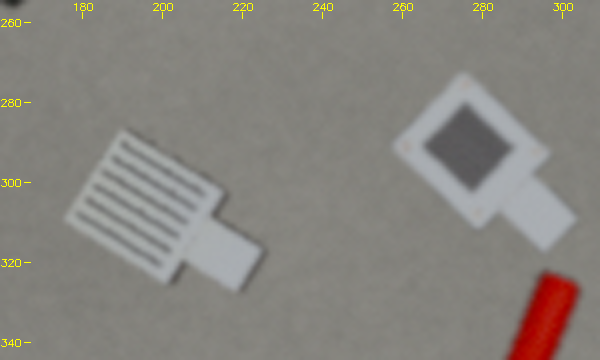

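Crops confirm that the thin plates have dark covers, the thick ones have grooves, and the pin is black and steel. Next I compute the poses.

Run:
```python
from h import *
np.set_printoptions(precision=4,suppress=True)
d=load();T=d["top"];S=d["scene"]
A=lambda p:np.array(p,float)/3+[240,165]-.33
B=lambda p:np.array(p,float)/4+[160,255]-.37
C=lambda p:np.array(p,float)/2.8+[140,190]-.32
print("tri bar L,R corners",tri(T,A([(42,222),(522,183)]),S,C([(630,111),(319,325)])))
print("tri covers thin1,thin2, ",tri(T,A([(314,341),(111,380)]),S,C([(384,217),(496,131)])))
print("tri pin grip, tip",tri(T,A([(733,296),(647,290)]),S,C([(40,447),(133,408)])))
def plate(n,c,tab,z):
    P=onz(T,c,z);m=P[:,:2].mean(0);t=onz(T,tab,z)[:,:2].mean(0);v=m-t
    print(n,m,"yaw",np.degrees(np.arctan2(v[1],v[0])),"len",np.linalg.norm(v),"sides",np.linalg.norm(np.diff(np.r_[P,P[:1]],axis=0),axis=1))
plate("thin1",A([(277,299),(364,307),(357,384),(268,375)]),A([(409,333),(407,369)]),.008)
plate("thin2",A([(107,325),(172,384),(119,440),(55,379)]),A([(191,434),(167,458)]),.008)
plate("thickR",A([(512,236),(588,283),(550,348),(471,301)]),A([(620,322),(604,353)]),.018)
plate("thickL",B([(122,129),(225,191),(168,285),(65,218)]),B([(265,251),(240,291)]),.018)
print("tri tabend thickR",tri(T,A([(620,322),(604,353)]),S,C([(143,332),(144,361)])))
g=onz(T,A([(733,296)]),.015);t=onz(T,A([(647,290)]),.01);print("pin",g,t,np.degrees(np.arctan2(*(t-g)[0,1::-1])),np.linalg.norm((t-g)[0,:2]))
b=onz(T,A([(40,222),(545,182)]),.025);print("bar",b,np.linalg.norm(b[0]-b[1]))
# rack pose from bar guess
L,R=b[0,:2],b[1,:2]
u=(L-R)/np.linalg.norm(L-R); print("rack y dir yaw",np.degrees(np.arctan2(-u[0],u[1])))
# bay back/front edges
for q in [(80,152),(160,148),(90,67),(138,63),(190,62),(240,57),(291,50),(340,45),(388,45),(440,40)]: 
    print(q,onz(T,A([q]),.0295)[0,:2],onz(T,A([q]),.040)[0,:2])
```

```text
tri bar L,R corners [[ 0.5892  0.1466  0.0605]
 [ 0.5555 -0.2062  0.0629]]
tri covers thin1,thin2,  [[ 0.472  -0.0381  0.0113]
 [ 0.4708  0.1187  0.0091]]
tri pin grip, tip [[ 0.448  -0.3609  0.0125]
 [ 0.4653 -0.2982  0.0068]]
thin1 [ 0.473  -0.0393] yaw 73.44553393246257 len 0.06990484717937276 sides [0.0668 0.0591 0.0676 0.0586]
thin2 [0.4701 0.118 ] yaw 35.9423644481701 len 0.06952817796263326 sides [0.0672 0.0577 0.0672 0.0566]
thickR [ 0.4796 -0.2056] yaw 49.6597515718461 len 0.06995436872093738 sides [0.0674 0.0587 0.0686 0.0603]
thickL [0.4703 0.303 ] yaw 49.59464549687494 len 0.07183843669657566 sides [0.0694 0.06   0.0704 0.0582]
tri tabend thickR [[ 0.4424 -0.2625  0.0377]
 [ 0.4254 -0.2564 -0.0043]]
pin [[ 0.4487 -0.3588  0.015 ]] [[ 0.4656 -0.2964  0.01  ]] 74.78134692846852 0.06472449425796412
bar [[ 0.5984  0.1522  0.025 ]
 [ 0.5599 -0.2341  0.025 ]] 0.38819194633092713
rack y dir yaw -5.684619767552822
(80, 152) [0.6461 0.1132] [0.6432 0.1125]
(160, 148) [0.6382 0.0522] [0.6353 0.0521]
(90, 67) [0.7122 0.0948] [0.7086 0.0944]
(138, 63) [0.7087 0.0575] [0.7051 0.0574]
(190, 62) [0.7022 0.0176] [0.6987 0.0179]
(240, 57) [ 0.6992 -0.0215] [ 0.6958 -0.0208]
(291, 50) [ 0.6977 -0.0616] [ 0.6943 -0.0605]
(340, 45) [ 0.6949 -0.1   ] [ 0.6915 -0.0985]
(388, 45) [ 0.6882 -0.1369] [ 0.6849 -0.135 ]
(440, 40) [ 0.685  -0.1777] [ 0.6817 -0.1755]
```

```bash
cat >> h.py <<'E'
def rackT(p):
    x,y,a=p;c,s=np.cos(a),np.sin(a)
    return lambda X:np.c_[x+c*np.array(X)[:,0]-s*np.array(X)[:,1],y+s*np.array(X)[:,0]+c*np.array(X)[:,1],np.array(X)[:,2]]
def overlay(c,p,box,s,f,a=.49,bays=None):
    img=cv2.resize(c["image"],None,fx=s,fy=s,interpolation=cv2.INTER_CUBIC);W=rackT(p)
    def L(pts,col,cl=True): cv2.polylines(img,[((proj(c,W(np.array(pts)/1000.))+.5)*s*16).astype(np.int32)],cl,col,1,cv2.LINE_AA,4)
    for i in range(4):
        y=117-78*i
        for h,col in ((29.5,(0,255,0)),(40,(255,0,255))):
            if bays is None or bays[i]==h: L([(0,y-38,h),(0,y+38,h),(77,y+38,h),(77,y-38,h)],col)
    for q in(164,-164): L([(7,q-5,68),(7,q+5,68),(33,q+5,68),(33,q-5,68)],(0,255,255))
    for q in(-184,-192,-208,-216): L([(-87,q,75),(-57,q,75),(-57,q,15),(-87,q,15)],(255,255,0))
    bx,bz=20-76.5*np.cos(a-.475),60+76.5*np.sin(a-.475)
    L([(bx,-176,bz),(bx,176,bz)],(0,0,255),False)
    x0,y0,x1,y1=[int(v*s) for v in box];cv2.imwrite("pics/"+f,img[y0:y1,x0:x1])
E
python3 - <<'E'
from h import *
d=load();p=(.6286,-.0352,np.radians(-5.5))
overlay(d["scene"],p,(215,215,415,365),3.9,"ovS.png"); overlay(d["top"],p,(245,165,440,245),4,"ovT.png")
E
```

```text
(no output)
```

View pics/ovS.png

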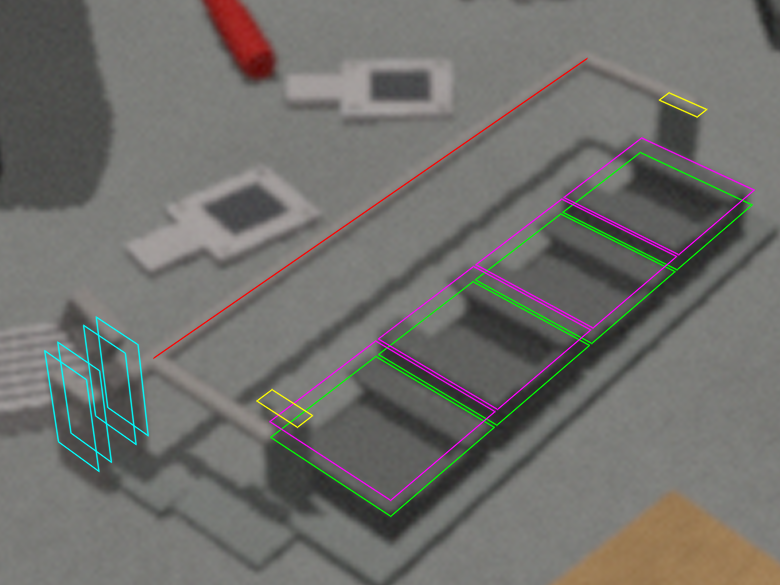

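View pics/ovT.png

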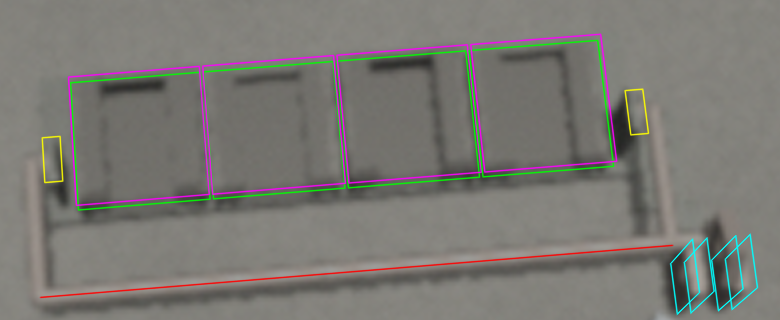

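Run:
```python
from h import *
d=load();p=(.6286,-.0352,np.radians(-5.7));W=rackT(p)
for n in("scene","top"):
    c=d[n];g=cv2.cvtColor(c["image"],cv2.COLOR_BGR2GRAY).astype(np.float32)
    print(n)
    for yb in(117,39,-39,-117):
        for off in (-34,34,0):
            if n=="scene":
                X=[(.077,(yb+off)/1000,z/1000) for z in range(0,64,4)]
            else: X=[(x/1000,(yb+off)/1000,.03) for x in range(40,100,4)]
            q=proj(c,W(X)).astype(np.float32);print(yb,off,cv2.remap(g,q[:,:1],q[:,1:],cv2.INTER_LINEAR).ravel().astype(int))
```

```text
scene
117 -34 [114 112  93  67  50  46  43  43  45  45  52  67  85  92  93  87]
117 34 [112 107  92  86  95  95  98 102 108 107 112 120 126 126 127 124]
117 0 [112 110 102  80  52  46  44  45  43  53  69  79  65  54  74  91]
39 -34 [118 117  98  67  48  44  46  53  73  87  94  95  96  95  93  94]
39 34 [113 111  99  87  64  49  48  45  57  51  50  55  77  95  94  95]
39 0 [114 111 101  81  53  46  49  65  84  78  61  56  73  92  93  94]
-39 -34 [119 116  94  57  47  46  41  46  40  45  63  87  95  93  95  95]
-39 34 [116 109  88  74  61  47  46  45  49  56  80  93  94  93  93  95]
-39 0 [116 104  82  59  47  45  44  43  44  61  82  82  64  50  48  64]
-117 -34 [121 115  89  53  44  43  47  58  83  93  95  94  95  95  94  95]
-117 34 [118 111  86  67  54  46  47  55  73  61  49  49  68  93  95  95]
-117 0 [121 115  93  61  46  44  53  76  92  93  80  62  57  58  83  94]
top
117 -34 [106 104 105 109 108 106 106 108 107 111 120 131 132 130 129]
117 34 [111 113 113 115 114 115 117 112 113 112 124 130 129 129 128]
117 0 [110 110 110 110 110 109 104  65  58 101 123 131 129 130 128]
39 -34 [120 119 115 113 115 116 117 117 119 123 129 133 133 132 131]
39 34 [112 113 116 118 117 116 117 115 117 121 127 130 131 130 130]
39 0 [113 111 110 111 111 109 107  86  90 118 127 130 129 130 130]
-39 -34 [115 115 114 110 109 111 113 113 112 113 122 129 132 131 132]
-39 34 [116 116 115 112 111 108 110 110 113 116 123 130 132 130 132]
-39 0 [112 111 112 111 112 111 109  88  54  89 121 131 133 133 132]
-117 -34 [117 121 125 123 121 120 117 119 119 120 127 131 132 131 130]
-117 34 [113 114 115 116 115 114 115 116 114 120 127 131 131 128 129]
-117 0 [112 111 112 111 111 111 108  88  80 114 128 132 130 131 131]
```

Bays at y=+117 and -39 are wide, since their backs reach about 40 mm. Those at +39 and -117 are narrow. The bail stands at about 0.49 rad with the bar about 62 mm high. I'll refine the rack fit and write a planning helper.

```bash
cat >> h.py <<'E'
def wrap(a): return (a+180)%360-180
def plan(x,y,z,yaw,half=False):
    """delta in tool axes (mm) and roll (rad) to world TCP x,y,z (m), yaw of eef (deg)"""
    from plant import r
    from scipy.spatial.transform import Rotation as Ro
    s=r.get_state();R=Ro.from_euler("xyz",s["eef_rot"],degrees=True).as_matrix()
    dp=R.T@(np.array([x,y,z])-s["tcp_pos"])*1000
    dy=wrap(yaw-s["eef_rot"][2])
    print("dp",dp.round(1),"roll",round(-np.radians(dy),3),"| t",round(s["time_s"],1),"tcp",s["tcp_pos"].round(4),"rot",s["eef_rot"].round(1),"F",s["contact_force"].round(1),"w",round(s["gripper_width"],4),"gf",round(s["gripper_force"],1),"j6",round(s["joints"][5]))
def planr(p,X,yaw_rel):
    """target given in rack frame (mm), yaw relative to rack"""
    w=rackT(p)([[v/1000 for v in X]])[0]; plan(*w,np.degrees(p[2])+yaw_rel)
E
python3 - <<'E'
from h import *
from scipy.optimize import least_squares,minimize
np.set_printoptions(precision=4,suppress=True)
d=load();G={}
for n in d: 
    g=cv2.GaussianBlur(cv2.cvtColor(d[n]["image"],cv2.COLOR_BGR2GRAY).astype(np.float32),(0,0),.8)
    G[n]=g
def samp(n,X): q=proj(d[n],X).astype(np.float32);return cv2.remap(G[n],q[:,:1],q[:,1:],cv2.INTER_LINEAR).ravel()
ys=np.linspace(-155,165,120)
def cost(v):
    W=rackT((v[0],v[1],v[2]));a=v[3];c=0
    bx,bz=20-76.5*np.cos(a-.475),60+76.5*np.sin(a-.475)
    f=lambda n,x,y,z:samp(n,W(np.c_[np.full_like(y,x),y,np.full_like(y,z)]/1000))
    # bar: bright centre vs sides
    for n,e in(("top",(8,0)),("scene",(6,6))):
        c-=2*(f(n,bx,ys,bz)-.5*f(n,bx-e[0],ys,bz-e[1])-.5*f(n,bx+e[0],ys,bz+e[1])).mean()
    # left bar end & bay back upper edges in scene (bright above, dark below)
    for yb,h in((117,40),(39,29.5),(-39,40),(-117,29.5)):
        y=np.r_[np.linspace(yb-36,yb-18,8)]
        c-=.5*(f("scene",77,y,h+2.5)-f("scene",77,y,h-2.5)).mean()
    return c
best=None
for a0 in(.44,.49,.54):
    o=minimize(cost,[.6286,-.0352,np.radians(-5.7),a0],method="Nelder-Mead",options=dict(initial_simplex=[[.6286,-.0352,-.0995,a0],[.6316,-.0352,-.0995,a0],[.6286,-.031,-.0995,a0],[.6286,-.0352,-.109,a0],[.6286,-.0352,-.0995,a0+.05]],maxiter=600))
    print(o.x,np.degrees(o.x[2]),o.fun)
plan(.5724,-.0296,.2,-95.7)
E
```

```text
[ 0.6269 -0.0374 -0.0903  0.6191] -5.175098826864602 -104.00688934326172
[ 0.6271 -0.0366 -0.0918  0.6163] -5.260989198860984 -104.02770233154297
[ 0.6269 -0.0361 -0.0913  0.6212] -5.229306720493711 -104.059814453125
dp [-529.4  454.8   40.3] roll -1.13 | t 0.1 tcp [ 0.2261 -0.6356  0.2397] rot [ 179.9   -0.  -160.4] F [ 1.2 -0.3  1. ] w 0.0878 gf 0.0 j6 -17
```

send_rows(steps=[{"dp": [-530, 454, 40], "roll": -1.13, "jaw": 50}, {"dp": [-530, 454, 40], "roll": -1.13, "jaw": 50}, {"dp": [-530, 454, 40], "roll": -1.13, "jaw": 50}, {"dp": [-530, 454, 40], "roll": -1.13, "jaw": 50}, {"dp": [-530, 454, 40], "roll": -1.13, "jaw": 50}])

```text
time_s: 0.72
tcp_pos: [0.382, -0.3634, 0.2224]
eef_rot: [180.0, 0.0, -106.4]
contact_force: [0.7, 0.0, -0.3]
gripper_width: 0.0456
gripper_force: 0.0
```

```bash
python3 -c "
from h import *
plan(.572,-.0300,.15,-95.4)"
```

```text
dp [-373.5  -88.5   72.4] roll -0.191 | t 0.7 tcp [ 0.382  -0.3634  0.2224] rot [ 180.     0.  -106.4] F [ 0.7  0.  -0.3] w 0.0456 gf 0.0 j6 6
```

send_rows(steps=[{"dp": [-373, -88, 72], "roll": -0.19, "jaw": 50}, {"dp": [-373, -88, 72], "roll": -0.19, "jaw": 50}, {"dp": [-373, -88, 72], "roll": -0.19, "jaw": 50}, {"dp": [-373, -88, 72], "roll": -0.19, "jaw": 50}, {"dp": [-373, -88, 72], "roll": -0.19, "jaw": 50}])

```text
time_s: 1.35
tcp_pos: [0.5355, -0.0973, 0.1646]
eef_rot: [-180.0, 0.0, -95.8]
contact_force: [2.1, -0.6, 0.2]
gripper_width: 0.0435
gripper_force: 0.0
```

```bash
python3 -c "
from h import *
plan(.572,-.0300,.066,-95.4)"
```

```text
dp [-70.6 -29.6  98.6] roll -0.007 | t 1.4 tcp [ 0.5355 -0.0973  0.1646] rot [-180.     0.   -95.8] F [ 2.1 -0.6  0.2] w 0.0435 gf 0.0 j6 -16
```

send_rows(steps=[{"dp": [-70, -29, 0], "roll": 0, "jaw": 50}, {"dp": [-70, -29, 0], "roll": 0, "jaw": 50}, {"dp": [-70, -29, 0], "roll": 0, "jaw": 50}])

```text
time_s: 1.72
tcp_pos: [0.5708, -0.0317, 0.1644]
eef_rot: [179.9, -0.0, -95.7]
contact_force: [-0.7, 0.0, 0.1]
gripper_width: 0.0438
gripper_force: 0.0
```

```bash
python3 -c "
from h import *
plan(.572,-.0300,.066,-95.4)"
```

```text
dp [-1.9 -1.2 98.4] roll -0.006 | t 1.7 tcp [ 0.5708 -0.0317  0.1644] rot [179.9  -0.  -95.7] F [-0.7  0.   0.1] w 0.0438 gf 0.0 j6 -22
```

Accurate. I'll descend and close gently.

send_rows(steps=[{"dp": [0, 0, 50], "roll": 0, "jaw": 50}, {"dp": [0, 0, 98], "roll": 0, "jaw": 50}, {"dp": [0, 0, 98], "roll": 0, "jaw": 50}])

```text
time_s: 2.1
tcp_pos: [0.5674, -0.0344, 0.0641]
eef_rot: [179.6, -0.1, -95.9]
contact_force: [0.6, -1.1, 0.8]
gripper_width: 0.0437
gripper_force: 0.0
```

send_rows(newtons=8, steps=[{"dp": [0, 0, 0], "roll": 0, "jaw": 2}, {"dp": [0, 0, 0], "roll": 0, "jaw": 2}, {"dp": [0, 0, 0], "roll": 0, "jaw": 2}, {"dp": [0, 0, 0], "roll": 0, "jaw": 2}])

```text
time_s: 2.6
tcp_pos: [0.5725, -0.0324, 0.0682]
eef_rot: [-179.8, 0.0, -95.8]
contact_force: [11.0, -5.0, -3.8]
gripper_width: 0.0096
gripper_force: 8.7
```

send_rows(newtons=12, steps=[{"dp": [0, -2, -13], "roll": 0, "jaw": 2}, {"dp": [0, -7, -26], "roll": 0, "jaw": 2}, {"dp": [0, -14, -37], "roll": 0, "jaw": 2}, {"dp": [0, -22, -48], "roll": 0, "jaw": 2}, {"dp": [0, -32, -56], "roll": 0, "jaw": 2}])

```text
time_s: 3.22
tcp_pos: [0.5959, -0.035, 0.1226]
eef_rot: [179.3, -0.0, -95.9]
contact_force: [-22.6, 11.7, 15.0]
gripper_width: 0.0164
gripper_force: 11.9
```

send_rows(steps=[{"dp": [0, -11, -7], "roll": 0, "jaw": 2}, {"dp": [0, -24, -11], "roll": 0, "jaw": 2}, {"dp": [0, -37, -14], "roll": 0, "jaw": 2}, {"dp": [0, -50, -14], "roll": 0, "jaw": 2}, {"dp": [0, -64, -12], "roll": 0, "jaw": 2}])

```text
time_s: 3.85
tcp_pos: [0.667, -0.0424, 0.1357]
eef_rot: [-180.0, -0.0, -95.8]
contact_force: [-2.2, 0.3, 2.5]
gripper_width: 0.0096
gripper_force: 12.0
```

send_rows(steps=[{"dp": [0, -12, 5], "roll": 0, "jaw": 2}, {"dp": [0, -24, 11], "roll": 0, "jaw": 2}, {"dp": [0, -33, 18], "roll": 0, "jaw": 2}, {"dp": [0, -33, 18], "roll": 0, "jaw": 2}])

```text
time_s: 4.35
tcp_pos: [0.7001, -0.0456, 0.1156]
eef_rot: [-180.0, -0.0, -95.8]
contact_force: [3.2, -0.6, -1.6]
gripper_width: 0.0095
gripper_force: 12.0
```

send_rows(steps=[{"dp": [0, 0, 0], "roll": 0, "jaw": 45}, {"dp": [0, 0, 0], "roll": 0, "jaw": 45}, {"dp": [0, 0, -60], "roll": 0, "jaw": 45}, {"dp": [0, 100, -100], "roll": 0, "jaw": 45}, {"dp": [0, 160, -120], "roll": 0, "jaw": 45}])

```text
time_s: 4.97
tcp_pos: [0.5815, -0.0338, 0.2222]
eef_rot: [-180.0, 0.0, -95.8]
contact_force: [-0.3, 0.9, 1.3]
gripper_width: 0.0393
gripper_force: 0.0
```

Run:
```python
from h import *
from plant import r
d={n:r.capture(n) for n in("scene","top")};pickle.dump(d,open("c1.pkl","wb"))
t=d["top"]["image"];s=d["scene"]["image"]
cv2.imwrite("pics/v1.png",np.vstack([t[100:380,0:640],s[150:400,0:640]]))
plan(.4573,-.092,.12,-106.6)
```

```text
dp [ 70.5 115.7 104.7] roll 0.189 | t 5.1 tcp [ 0.5791 -0.0337  0.2253] rot [-1.798e+02  1.000e-01 -9.580e+01] F [1.7 0.7 0.7] w 0.0395 gf 0.0 j6 -22
```

View pics/v1.png

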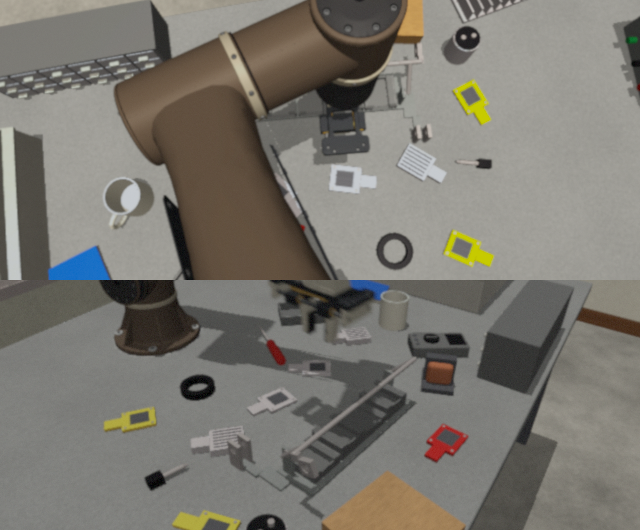

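The bail is lying back, all four plates and the pin are unmoved, and the two yoke ears show at top (414-428, 232). Next is thin1.

send_rows(steps=[{"dp": [70, 116, 60], "roll": 0.19, "jaw": 50}, {"dp": [70, 116, 60], "roll": 0.19, "jaw": 50}, {"dp": [70, 116, 60], "roll": 0.19, "jaw": 50}, {"dp": [70, 116, 60], "roll": 0.19, "jaw": 50}])

```text
time_s: 5.58
tcp_pos: [0.4586, -0.0923, 0.1613]
eef_rot: [180.0, -0.0, -106.8]
contact_force: [0.1, 0.2, 0.4]
gripper_width: 0.044
gripper_force: 0.0
```

Run:
```python
from h import *
plan(.4573,-.092,.016,-106.6)
```

```text
dp [1.000e-01 1.300e+00 1.453e+02] roll -0.003 | t 5.6 tcp [ 0.4586 -0.0923  0.1613] rot [ 180.    -0.  -106.8] F [0.1 0.2 0.4] w 0.044 gf 0.0 j6 -30
```

send_rows(steps=[{"dp": [0, 1, 60], "roll": 0, "jaw": 50}, {"dp": [0, 1, 110], "roll": 0, "jaw": 50}, {"dp": [0, 1, 130], "roll": 0, "jaw": 50}, {"dp": [0, 1, 140], "roll": 0, "jaw": 50}, {"dp": [0, 1, 144], "roll": 0, "jaw": 50}])

```text
time_s: 6.2
tcp_pos: [0.4605, -0.0911, 0.0175]
eef_rot: [-180.0, 0.0, -106.7]
contact_force: [-0.7, 1.0, 0.3]
gripper_width: 0.0437
gripper_force: 0.0
```

send_rows(newtons=45, steps=[{"dp": [0, 0, 0], "roll": 0, "jaw": 20}, {"dp": [0, 0, 0], "roll": 0, "jaw": 20}, {"dp": [0, 0, 0], "roll": 0, "jaw": 20}, {"dp": [0, 0, 0], "roll": 0, "jaw": 20}])

```text
time_s: 6.7
tcp_pos: [0.46, -0.0913, 0.0181]
eef_rot: [-179.9, 0.0, -106.7]
contact_force: [-1.4, 1.1, 5.7]
gripper_width: 0.0269
gripper_force: 44.8
```

Run:
```python
from h import *
p=(.6275,-.036,np.radians(-5.4))
planr(p,(-115,-117,65),-180)
```

```text
dp [ 36.1 -54.7 -46.8] roll 1.374 | t 6.7 tcp [ 0.46   -0.0913  0.0181] rot [-179.9    0.  -106.7] F [-1.4  1.1  5.7] w 0.0269 gf 44.8 j6 -30
```

send_rows(steps=[{"dp": [0, 0, -40], "roll": 0, "jaw": 20}, {"dp": [18, -27, -47], "roll": 0.18, "jaw": 20}, {"dp": [36, -55, -47], "roll": 0.36, "jaw": 20}, {"dp": [36, -55, -47], "roll": 0.54, "jaw": 20}, {"dp": [36, -55, -47], "roll": 0.72, "jaw": 20}])

```text
time_s: 7.32
tcp_pos: [0.5016, -0.1421, 0.0642]
eef_rot: [180.0, -0.0, -148.4]
contact_force: [-0.4, 0.6, -1.3]
gripper_width: 0.0267
gripper_force: 44.8
```

Run:
```python
from h import *
p=(.6275,-.036,np.radians(-5.4))
planr(p,(-115,-117,65),-180)
```

```text
dp [-0.6  0.2 -0.8] roll 0.646 | t 7.3 tcp [ 0.5016 -0.1421  0.0642] rot [ 180.    -0.  -148.4] F [-0.4  0.6 -1.3] w 0.0267 gf 44.8 j6 -64
```

send_rows(steps=[{"dp": [0, 0, 0], "roll": 0.18, "jaw": 20}, {"dp": [0, 0, 0], "roll": 0.36, "jaw": 20}, {"dp": [0, 0, 0], "roll": 0.54, "jaw": 20}, {"dp": [0, 0, 0], "roll": 0.646, "jaw": 20}, {"dp": [0, 0, 0], "roll": 0.646, "jaw": 20}])

```text
time_s: 7.95
tcp_pos: [0.5016, -0.1417, 0.0644]
eef_rot: [180.0, -0.0, 175.1]
contact_force: [-0.2, -0.1, -1.6]
gripper_width: 0.0271
gripper_force: 44.8
```

Run:
```python
from h import *
from plant import r
d={n:r.capture(n) for n in("scene","top")};pickle.dump(d,open("c2.pkl","wb"))
p=(.6275,-.036,np.radians(-5.4))
planr(p,(-115,-117,33.6),-180)
overlay(d["top"],p,(240,155,450,330),3,"a.png",a=2.8,bays=[40,29.5,40,29.5]);overlay(d["scene"],p,(215,215,425,390),3,"b.png",a=2.8,bays=[40,29.5,40,29.5])
cv2.imwrite("pics/v2.png",cv2.resize(np.hstack([cv2.imread("pics/a.png"),cv2.imread("pics/b.png")]),None,fx=.63,fy=.63,interpolation=cv2.INTER_AREA) if 0 else np.hstack([cv2.imread("pics/a.png")[:,:],])[:600])
```

```text
dp [-0.3  0.  30.8] roll 0.01 | t 8.1 tcp [ 0.5017 -0.1417  0.0644] rot [180.   -0.  175.2] F [ 0.  -0.2 -1.1] w 0.027 gf 44.8 j6 -101
```

View pics/v2.png

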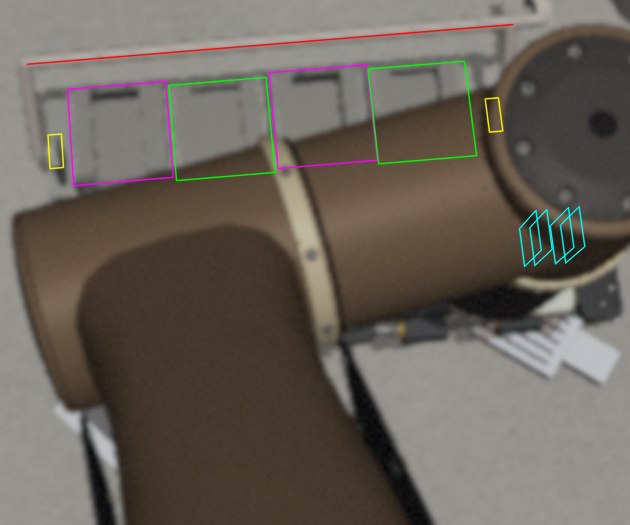

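Run:
```python
from h import *
d=load();c=d["top"];p=(.6275,-.036,np.radians(-5.4));W=rackT(p)
g=cv2.cvtColor(c["image"],cv2.COLOR_BGR2GRAY).astype(np.float32)
xs=np.linspace(20,60,30)
for yb,h in((117,40),(39,29.5),(-39,40),(-117,29.5)):
    ys=np.arange(yb-46,yb+47,2);v=[]
    for y in ys:
        q=proj(c,W([(x/1000,y/1000,h/1000) for x in xs])).astype(np.float32);v.append(cv2.remap(g,q[:,:1],q[:,1:],cv2.INTER_LINEAR).mean())
    print(yb,list(zip((ys-yb).tolist(),np.array(v).round().astype(int).tolist())))
```

```text
117 [(-46, 114), (-44, 116), (-42, 117), (-40, 114), (-38, 110), (-36, 107), (-34, 107), (-32, 111), (-30, 112), (-28, 112), (-26, 111), (-24, 111), (-22, 111), (-20, 109), (-18, 109), (-16, 109), (-14, 111), (-12, 111), (-10, 111), (-8, 111), (-6, 111), (-4, 111), (-2, 111), (0, 111), (2, 111), (4, 111), (6, 111), (8, 111), (10, 111), (12, 111), (14, 110), (16, 109), (18, 104), (20, 102), (22, 104), (24, 109), (26, 110), (28, 111), (30, 111), (32, 112), (34, 114), (36, 116), (38, 117), (40, 118), (42, 116), (44, 109), (46, 103)]
39 [(-46, 115), (-44, 116), (-42, 109), (-40, 97), (-38, 96), (-36, 109), (-34, 118), (-32, 119), (-30, 116), (-28, 114), (-26, 113), (-24, 112), (-22, 112), (-20, 109), (-18, 105), (-16, 105), (-14, 109), (-12, 111), (-10, 112), (-8, 112), (-6, 112), (-4, 112), (-2, 112), (0, 112), (2, 112), (4, 112), (6, 112), (8, 112), (10, 112), (12, 112), (14, 112), (16, 112), (18, 112), (20, 111), (22, 112), (24, 111), (26, 112), (28, 112), (30, 112), (32, 114), (34, 117), (36, 117), (38, 115), (40, 111), (42, 107), (44, 107), (46, 110)]
-39 [(-46, 113), (-44, 115), (-
[... 326 characters left out ...]
6, 112), (18, 112), (20, 113), (22, 112), (24, 113), (26, 112), (28, 112), (30, 113), (32, 114), (34, 116), (36, 112), (38, 100), (40, 94), (42, 104), (44, 116), (46, 119)]
-117 [(-46, 86), (-44, 91), (-42, 98), (-40, 103), (-38, 109), (-36, 114), (-34, 117), (-32, 118), (-30, 116), (-28, 113), (-26, 112), (-24, 112), (-22, 110), (-20, 106), (-18, 96), (-16, 89), (-14, 94), (-12, 105), (-10, 110), (-8, 112), (-6, 112), (-4, 112), (-2, 112), (0, 112), (2, 112), (4, 112), (6, 112), (8, 112), (10, 112), (12, 112), (14, 112), (16, 112), (18, 112), (20, 112), (22, 112), (24, 112), (26, 112), (28, 112), (30, 113), (32, 114), (34, 116), (36, 112), (38, 99), (40, 89), (42, 99), (44, 112), (46, 116)]
```

send_rows(steps=[{"dp": [0, -1.5, 15], "roll": 0.01, "jaw": 20}, {"dp": [0, -1.5, 26], "roll": 0.01, "jaw": 20}, {"dp": [0, -1.5, 31], "roll": 0.01, "jaw": 20}, {"dp": [0, -1.5, 31], "roll": 0.01, "jaw": 20}])

```text
time_s: 8.55
tcp_pos: [0.5013, -0.1432, 0.0327]
eef_rot: [-180.0, -0.1, 174.5]
contact_force: [-0.1, 0.3, -0.8]
gripper_width: 0.0271
gripper_force: 44.8
```

send_rows(steps=[{"dp": [-12, 0, 0], "roll": 0, "jaw": 20}, {"dp": [-24, 0, 0], "roll": 0, "jaw": 20}, {"dp": [-36, 0, 0], "roll": 0, "jaw": 20}, {"dp": [-40, 0, 0], "roll": 0, "jaw": 20}])

```text
time_s: 9.05
tcp_pos: [0.5427, -0.1471, 0.0334]
eef_rot: [180.0, 0.0, 174.5]
contact_force: [-0.1, 0.5, -0.7]
gripper_width: 0.0269
gripper_force: 44.8
```

Run:
```python
from h import *
p=(.6275,-.0347,np.radians(-5.4))
planr(p,(-16.5,-117,33.6),-180)
```

```text
dp [-57.4   3.1  -0.2] roll -0.002 | t 9.1 tcp [ 0.5427 -0.1471  0.0334] rot [180.    0.  174.5] F [-0.1  0.5 -0.7] w 0.0269 gf 44.8 j6 -100
```

send_rows(steps=[{"dp": [-8, 2.5, 0], "roll": 0, "jaw": 20}, {"dp": [-20, 2.5, 0], "roll": 0, "jaw": 20}, {"dp": [-32, 2.5, 0], "roll": 0, "jaw": 20}, {"dp": [-44, 2.5, 0], "roll": 0, "jaw": 20}, {"dp": [-50, 2.5, 0], "roll": 0, "jaw": 20}])

```text
time_s: 9.68
tcp_pos: [0.5925, -0.1495, 0.0333]
eef_rot: [-180.0, 0.0, 174.5]
contact_force: [-0.8, 0.7, -1.3]
gripper_width: 0.0267
gripper_force: 44.8
```

send_rows(steps=[{"dp": [-4, 0, 0], "roll": 0, "jaw": 20}, {"dp": [-8, 0, 0], "roll": 0, "jaw": 20}, {"dp": [-11, 0, 0], "roll": 0, "jaw": 20}, {"dp": [-11, 0, 0], "roll": 0, "jaw": 20}])

```text
time_s: 10.18
tcp_pos: [0.6019, -0.1504, 0.0332]
eef_rot: [180.0, -0.1, 174.4]
contact_force: [-1.4, 0.4, -1.2]
gripper_width: 0.0269
gripper_force: 44.8
```

Run:
```python
from h import *
p=(.6275,-.0347,np.radians(-5.4))
planr(p,(-16.5,-117,33.6),-180)
```

```text
dp [ 1.9  0.6 -0.4] roll -0.003 | t 10.2 tcp [ 0.6019 -0.1504  0.0332] rot [ 1.800e+02 -1.000e-01  1.744e+02] F [-1.4  0.4 -1.2] w 0.0269 gf 44.8 j6 -100
```

send_rows(steps=[{"dp": [-2, 0, 0], "roll": 0, "jaw": 20}, {"dp": [-4, 0, 0], "roll": 0, "jaw": 20}, {"dp": [-4, 0, 0], "roll": 0, "jaw": 20}])

```text
time_s: 10.55
tcp_pos: [0.6022, -0.1504, 0.0323]
eef_rot: [180.0, -0.4, 174.4]
contact_force: [-11.1, 4.1, 2.7]
gripper_width: 0.0266
gripper_force: 44.8
```

send_rows(steps=[{"dp": [3, 0, 0], "roll": 0, "jaw": 20}, {"dp": [3, 0, 0.5], "roll": 0, "jaw": 50}, {"dp": [3, 0, 0.5], "roll": 0, "jaw": 50}, {"dp": [3, 0, -50], "roll": 0, "jaw": 50}, {"dp": [3, 0, -100], "roll": 0, "jaw": 50}])

```text
time_s: 11.18
tcp_pos: [0.604, -0.1507, 0.1346]
eef_rot: [-180.0, 0.0, 174.5]
contact_force: [0.6, -0.7, 0.2]
gripper_width: 0.0436
gripper_force: 0.0
```

Run:
```python
from h import *
from plant import r
d={n:r.capture(n) for n in("scene","top")};pickle.dump(d,open("c3.pkl","wb"))
a=d["scene"]["image"]; 
d0=load()
for n in d:
    df=cv2.absdiff(d[n]["image"],d0[n]["image"]).max(2)>30
    for nm,P in dict(thin2=(.4701,.118,.008),thickR=(.4796,-.2056,.018),thickL=(.4703,.303,.018),pin=(.452,-.347,.015)).items():
        x,y=proj(d[n],[P])[0].round().astype(int);w=df[y-18:y+18,x-18:x+18];print(n,nm,(x,y),w.mean().round(2))
plan(.4450,-.2464,.12,-130.3)
```

```text
scene thin2 (np.int64(317), np.int64(237)) 0.83
scene thickR (np.int64(227), np.int64(307)) 0.1
scene thickL (np.int64(356), np.int64(203)) 0.02
scene pin (np.int64(162), np.int64(345)) 0.11
top thin2 (np.int64(277), np.int64(292)) 0.71
top thickR (np.int64(416), np.int64(262)) 0.05
top thickL (np.int64(196), np.int64(306)) 0.05
top pin (np.int64(479), np.int64(263)) 0.12
dp [ 153.3 -110.5   18.5] roll -0.963 | t 11.3 tcp [ 0.6079 -0.151   0.1402] rot [-180.     0.7  174.5] F [-0.4 -0.4 -0.3] w 0.044 gf 0.0 j6 -99
```

send_rows(steps=[{"dp": [153, -110, 10], "roll": -0.96, "jaw": 50}, {"dp": [153, -110, 10], "roll": -0.96, "jaw": 50}, {"dp": [153, -110, 10], "roll": -0.96, "jaw": 50}, {"dp": [153, -110, 10], "roll": -0.96, "jaw": 50}, {"dp": [153, -110, 10], "roll": -0.96, "jaw": 50}])

```text
time_s: 11.9
tcp_pos: [0.4407, -0.2461, 0.1242]
eef_rot: [-179.9, 0.1, -131.5]
contact_force: [0.3, 0.7, -0.6]
gripper_width: 0.0438
gripper_force: 0.0
```

send_rows(steps=[{"dp": [0, 0, 0], "roll": -0.03, "jaw": 50}, {"dp": [0, 0, 0], "roll": -0.03, "jaw": 50}])

```text
time_s: 12.15
tcp_pos: [0.441, -0.2453, 0.1235]
eef_rot: [-180.0, 0.0, -130.3]
contact_force: [0.5, -0.9, -0.9]
gripper_width: 0.0438
gripper_force: 0.0
```

Run:
```python
from h import *
plan(.4450,-.2464,.017,-130.3)
```

```text
dp [ -1.7  -3.7 106.5] roll 0.0 | t 12.2 tcp [ 0.441  -0.2453  0.1235] rot [-180.     0.  -130.3] F [ 0.5 -0.9 -0.9] w 0.0438 gf 0.0 j6 -34
```

send_rows(steps=[{"dp": [-2, -4, 60], "roll": 0, "jaw": 50}, {"dp": [-2, -4, 90], "roll": 0, "jaw": 50}, {"dp": [-2, -4, 102], "roll": 0, "jaw": 50}, {"dp": [-2, -4, 106], "roll": 0, "jaw": 50}, {"dp": [-2, -4, 106], "roll": 0, "jaw": 50}])

```text
time_s: 12.78
tcp_pos: [0.4457, -0.2464, 0.0182]
eef_rot: [-179.9, 0.0, -130.1]
contact_force: [0.3, 0.7, 0.9]
gripper_width: 0.0439
gripper_force: 0.0
```

send_rows(newtons=60, steps=[{"dp": [0, 0, 0], "roll": 0, "jaw": 20}, {"dp": [0, 0, 0], "roll": 0, "jaw": 20}, {"dp": [0, 0, 0], "roll": 0, "jaw": 20}, {"dp": [0, 0, 0], "roll": 0, "jaw": 20}])

```text
time_s: 13.28
tcp_pos: [0.4454, -0.2464, 0.0182]
eef_rot: [-179.9, 0.0, -130.1]
contact_force: [-1.5, 2.2, 6.5]
gripper_width: 0.0274
gripper_force: 59.8
```

send_rows(steps=[{"dp": [0, 0, -30], "roll": 0, "jaw": 20}, {"dp": [0, 0, -65], "roll": 0, "jaw": 20}, {"dp": [0, 0, -75], "roll": 0, "jaw": 20}, {"dp": [0, 0, -75], "roll": 0, "jaw": 20}])

```text
time_s: 13.78
tcp_pos: [0.4448, -0.2462, 0.0925]
eef_rot: [-180.0, 0.0, -130.1]
contact_force: [0.1, -0.2, -3.2]
gripper_width: 0.0273
gripper_force: 59.9
```

Run:
```python
from h import *
p=(.6290,-.0347,np.radians(-5.4))
planr(p,(-118,-39,92),-180)
```

```text
dp [-181.1   70.2    0.6] roll 0.965 | t 13.8 tcp [ 0.4448 -0.2462  0.0925] rot [-180.     0.  -130.1] F [ 0.1 -0.2 -3.2] w 0.0273 gf 59.9 j6 -33
```

send_rows(steps=[{"dp": [-45, 17, 0], "roll": 0.1, "jaw": 20}, {"dp": [-95, 36, 0], "roll": 0.25, "jaw": 20}, {"dp": [-145, 56, 0], "roll": 0.43, "jaw": 20}, {"dp": [-181, 70, 0], "roll": 0.61, "jaw": 20}, {"dp": [-181, 70, 0], "roll": 0.79, "jaw": 20}])

```text
time_s: 14.4
tcp_pos: [0.508, -0.0604, 0.0907]
eef_rot: [-180.0, -0.1, -175.5]
contact_force: [-0.8, -1.5, -2.6]
gripper_width: 0.0271
gripper_force: 59.8
```

send_rows(steps=[{"dp": [0, 0, 0], "roll": 0.17, "jaw": 20}, {"dp": [0, 0, 0], "roll": 0.17, "jaw": 20}, {"dp": [0, 0, 0], "roll": 0.17, "jaw": 20}])

```text
time_s: 14.78
tcp_pos: [0.5074, -0.063, 0.0915]
eef_rot: [-180.0, -0.1, 175.1]
contact_force: [0.3, 0.4, -2.6]
gripper_width: 0.0274
gripper_force: 59.9
```

Run:
```python
from h import *
p=(.6290,-.0347,np.radians(-5.4))
planr(p,(-118,-39,34.2),-180)
```

```text
dp [-0.5  0.6 57.3] roll 0.008 | t 14.8 tcp [ 0.5074 -0.063   0.0915] rot [-1.800e+02 -1.000e-01  1.751e+02] F [ 0.3  0.4 -2.6] w 0.0274 gf 59.9 j6 -110
```

send_rows(steps=[{"dp": [0, 0.6, 40], "roll": 0.008, "jaw": 20}, {"dp": [0, 0.6, 57], "roll": 0.008, "jaw": 20}, {"dp": [0, 0.6, 57], "roll": 0.008, "jaw": 20}])

```text
time_s: 15.15
tcp_pos: [0.5068, -0.0626, 0.034]
eef_rot: [-179.9, -0.2, 174.5]
contact_force: [0.8, -0.3, -1.4]
gripper_width: 0.0275
gripper_force: 59.9
```

send_rows(steps=[{"dp": [-14, 0, 0], "roll": 0, "jaw": 20}, {"dp": [-28, 0, 0], "roll": 0, "jaw": 20}, {"dp": [-40, 0, 0], "roll": 0, "jaw": 20}, {"dp": [-45, 0, 0], "roll": 0, "jaw": 20}])

```text
time_s: 15.65
tcp_pos: [0.554, -0.0666, 0.0356]
eef_rot: [180.0, 0.0, 174.4]
contact_force: [-0.3, 0.1, -1.6]
gripper_width: 0.0272
gripper_force: 59.9
```

Run:
```python
from h import *
p=(.6290,-.0347,np.radians(-5.4))
planr(p,(-16.2,-39,34.2),-180)
```

```text
dp [-55.4  -0.    1.4] roll -0.003 | t 15.7 tcp [ 0.554  -0.0666  0.0356] rot [180.    0.  174.4] F [-0.3  0.1 -1.6] w 0.0272 gf 59.9 j6 -109
```

send_rows(steps=[{"dp": [-14, 0, 1], "roll": 0, "jaw": 20}, {"dp": [-28, 0, 1], "roll": 0, "jaw": 20}, {"dp": [-42, 0, 1], "roll": 0, "jaw": 20}, {"dp": [-50, 0, 1], "roll": 0, "jaw": 20}, {"dp": [-54, 0, 1], "roll": 0, "jaw": 20}])

```text
time_s: 16.27
tcp_pos: [0.6069, -0.0718, 0.0342]
eef_rot: [-180.0, -0.0, 174.4]
contact_force: [0.6, 0.9, -2.6]
gripper_width: 0.0276
gripper_force: 59.9
```

send_rows(steps=[{"dp": [-2, 0, 0], "roll": 0, "jaw": 20}, {"dp": [-4, 0, 0], "roll": 0, "jaw": 20}, {"dp": [-6, 0, 0], "roll": 0, "jaw": 20}])

```text
time_s: 16.65
tcp_pos: [0.61, -0.0725, 0.0338]
eef_rot: [-180.0, -0.3, 174.4]
contact_force: [-9.5, 1.2, 0.3]
gripper_width: 0.0273
gripper_force: 59.8
```

Run:
```python
from h import *
p=(.6290,-.0347,np.radians(-5.4))
planr(p,(-16.2,-39,34.2),-180)
```

```text
dp [ 0.9  0.4 -0.4] roll -0.003 | t 16.6 tcp [ 0.61   -0.0725  0.0338] rot [-180.    -0.3  174.4] F [-9.5  1.2  0.3] w 0.0273 gf 59.8 j6 -107
```

send_rows(steps=[{"dp": [4, 0, 1], "roll": 0, "jaw": 20}, {"dp": [4, 0, 1.5], "roll": 0, "jaw": 50}, {"dp": [4, 0, 1.5], "roll": 0, "jaw": 50}, {"dp": [4, 0, -50], "roll": 0, "jaw": 50}, {"dp": [4, 0, -100], "roll": 0, "jaw": 50}])

```text
time_s: 17.27
tcp_pos: [0.6088, -0.072, 0.1357]
eef_rot: [-180.0, -0.0, 174.4]
contact_force: [1.2, 0.2, 0.4]
gripper_width: 0.0438
gripper_force: 0.0
```

send_rows(steps=[{"dp": [50, -60, -40], "roll": 0, "jaw": 50}, {"dp": [80, -120, -40], "roll": 0, "jaw": 50}, {"dp": [80, -180, -40], "roll": 0, "jaw": 50}, {"dp": [80, -200, -40], "roll": 0, "jaw": 50}])

```text
time_s: 17.77
tcp_pos: [0.509, -0.2653, 0.1758]
eef_rot: [-180.0, 0.2, 174.4]
contact_force: [0.3, -0.2, -0.6]
gripper_width: 0.0434
gripper_force: 0.0
```

Run:
```python
from h import *
from plant import r
d={n:r.capture(n) for n in("scene","top")};pickle.dump(d,open("c4.pkl","wb"))
d0=load()
for n in d:
    df=cv2.absdiff(d[n]["image"],d0[n]["image"]).max(2)>30
    for nm,P in dict(thin2=(.4701,.118,.008),thickL=(.4703,.303,.018),pin=(.452,-.347,.015)).items():
        x,y=proj(d[n],[P])[0].round().astype(int);w=df[y-18:y+18,x-18:x+18];print(n,nm,(int(x),int(y)),w.mean().round(2))
plan(.4268,.0866,.12,-144.1)
o=cv2.resize(np.hstack([d["top"]["image"][150:350,150:520],d["scene"]["image"][190:390,130:420]]),None,fx=1.2,fy=1.2,interpolation=cv2.INTER_CUBIC);cv2.imwrite("pics/v4.png",o);print(o.shape)
```

```text
scene thin2 (317, 237) 0.0
scene thickL (356, 203) 0.13
scene pin (162, 345) 0.1
top thin2 (277, 292) 0.15
top thickL (196, 306) 0.25
top pin (479, 263) 0.62
dp [117.2 343.2  54.7] roll -0.727 | t 17.9 tcp [ 0.5089 -0.2666  0.1751] rot [-1.800e+02  1.000e-01  1.742e+02] F [ 0.5 -0.4  0.4] w 0.044 gf 0.0 j6 -88
(240, 792, 3)
```

View pics/v4.png

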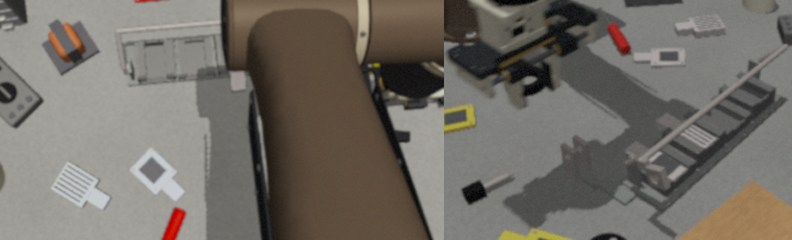

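thickL appears to have been knocked, with its body now near top (213,303). I'll register both remaining plates against the first image numerically.

```bash
cat >> h.py <<'E'
def relocate(c0,c1,ctr,yaw,z,guess=(0,0),h=34):
    """ECC of a plate patch: c0 -> c1; returns new centre and yaw (deg)"""
    g0,g1=[cv2.cvtColor(c["image"],cv2.COLOR_BGR2GRAY).astype(np.float32) for c in(c0,c1)]
    u=np.array([np.cos(np.radians(yaw)),np.sin(np.radians(yaw))])
    P=np.array([[*ctr,z],[*(np.array(ctr)+.05*u),z]]);q=proj(c0,P)
    m=proj(c0,[[*(np.array(ctr)-.018*u),z]])[0];x0,y0=(m-h).astype(int)
    t=g0[y0:y0+2*h,x0:x0+2*h];best=None
    for rot in np.radians([-40,-20,0,20,40]):
        co,si=np.cos(rot),np.sin(rot);R=np.array([[co,-si],[si,co]])
        M=np.c_[R,m+guess-R@np.array([h,h])].astype(np.float32)
        try: cc,M=cv2.findTransformECC(t,g1,M,cv2.MOTION_EUCLIDEAN,(3,200,1e-6),None,5)
        except cv2.error: continue
        if best is None or cc>best[0]: best=(cc,M)
    cc,M=best;qn=(q-[x0,y0])@M[:,:2].T+M[:,2];W=onz(c1,qn,z)[:,:2];v=W[1]-W[0]
    print("cc",round(cc,3),"centre",W[0].round(4),"yaw",np.degrees(np.arctan2(v[1],v[0])).round(1),"pix",qn[0].round(1));return W[0],np.degrees(np.arctan2(v[1],v[0]))
E
python3 - <<'E'
from h import *
a,b=load(),load("c4.pkl")
relocate(a["top"],b["top"],(.4701,.118),35.9,.008,h=28)
for g in((0,0),(10,0),(15,-5)): relocate(a["top"],b["top"],(.4703,.303),49.6,.018,g,h=30)
E
```

```text
cc 0.998 centre [0.4702 0.118 ] yaw 36.2 pix [277.4 291.9]
cc 0.988 centre [0.4703 0.266 ] yaw 49.8 pix [212.1 303.1]
cc 0.988 centre [0.4703 0.266 ] yaw 49.7 pix [212.1 303.1]
cc 0.988 centre [0.4703 0.266 ] yaw 49.7 pix [212.1 303.1]
```

send_rows(steps=[{"dp": [117, 343, 20], "roll": -0.73, "jaw": 50}, {"dp": [117, 343, 20], "roll": -0.73, "jaw": 50}, {"dp": [117, 343, 20], "roll": -0.73, "jaw": 50}, {"dp": [117, 343, 20], "roll": -0.73, "jaw": 50}, {"dp": [117, 343, 20], "roll": -0.73, "jaw": 50}])

```text
time_s: 18.5
tcp_pos: [0.4377, 0.0428, 0.1578]
eef_rot: [-180.0, 0.1, -143.6]
contact_force: [2.0, 0.0, 0.1]
gripper_width: 0.0439
gripper_force: 0.0
```

Run:
```python
from h import *
plan(.4268,.0866,.12,-143.9)
```

```text
dp [-17.2  41.8  37.8] roll 0.006 | t 18.5 tcp [0.4377 0.0428 0.1578] rot [-1.800e+02  1.000e-01 -1.436e+02] F [2.  0.  0.1] w 0.0439 gf 0.0 j6 -85
```

send_rows(steps=[{"dp": [-17, 42, 38], "roll": 0.005, "jaw": 50}, {"dp": [-17, 42, 38], "roll": 0.005, "jaw": 50}, {"dp": [-17, 42, 38], "roll": 0.005, "jaw": 50}])

```text
time_s: 18.88
tcp_pos: [0.4272, 0.0848, 0.1197]
eef_rot: [-180.0, 0.0, -143.9]
contact_force: [0.7, -0.2, 0.1]
gripper_width: 0.044
gripper_force: 0.0
```

Run:
```python
from h import *
plan(.4268,.0866,.017,-143.9)
```

```text
dp [ -0.7   1.7 102.7] roll -0.001 | t 18.9 tcp [0.4272 0.0848 0.1197] rot [-180.     0.  -143.9] F [ 0.7 -0.2  0.1] w 0.044 gf 0.0 j6 -91
```

send_rows(steps=[{"dp": [-0.7, 2, 50], "roll": 0, "jaw": 50}, {"dp": [-0.7, 2, 85], "roll": 0, "jaw": 50}, {"dp": [-0.7, 2, 97], "roll": 0, "jaw": 50}, {"dp": [-0.7, 2, 102], "roll": 0, "jaw": 50}, {"dp": [-0.7, 2, 102], "roll": 0, "jaw": 50}])

```text
time_s: 19.5
tcp_pos: [0.4269, 0.0865, 0.018]
eef_rot: [-180.0, 0.1, -144.1]
contact_force: [-0.1, 0.8, 0.2]
gripper_width: 0.0437
gripper_force: 0.0
```

send_rows(newtons=45, steps=[{"dp": [0, 0, 0], "roll": 0, "jaw": 20}, {"dp": [0, 0, 0], "roll": 0, "jaw": 20}, {"dp": [0, 0, 0], "roll": 0, "jaw": 20}, {"dp": [0, 0, 0], "roll": 0, "jaw": 20}])

```text
time_s: 20.0
tcp_pos: [0.4266, 0.0867, 0.0178]
eef_rot: [-180.0, 0.1, -144.0]
contact_force: [-1.3, -0.2, 7.9]
gripper_width: 0.027
gripper_force: 45.0
```

send_rows(steps=[{"dp": [0, 0, -30], "roll": 0, "jaw": 20}, {"dp": [0, 0, -65], "roll": 0, "jaw": 20}, {"dp": [0, 0, -75], "roll": 0, "jaw": 20}, {"dp": [0, 0, -75], "roll": 0, "jaw": 20}])

```text
time_s: 20.5
tcp_pos: [0.4262, 0.0866, 0.0925]
eef_rot: [180.0, 0.1, -144.0]
contact_force: [-0.3, 0.5, -1.5]
gripper_width: 0.0266
gripper_force: 45.0
```

Run:
```python
from h import *
p=(.6295,-.0347,np.radians(-5.4))
planr(p,(-118,39,80),-180)
```

```text
dp [ -30.5 -110.3   12.5] roll 0.722 | t 20.5 tcp [0.4262 0.0866 0.0925] rot [ 1.80e+02  1.00e-01 -1.44e+02] F [-0.3  0.5 -1.5] w 0.0266 gf 45.0 j6 -92
```

send_rows(steps=[{"dp": [-13, -47, 4], "roll": 0.18, "jaw": 20}, {"dp": [-26, -94, 8], "roll": 0.36, "jaw": 20}, {"dp": [-30.5, -110, 12], "roll": 0.54, "jaw": 20}, {"dp": [-30.5, -110, 12], "roll": 0.72, "jaw": 20}, {"dp": [-30.5, -110, 12], "roll": 0.72, "jaw": 20}])

```text
time_s: 21.12
tcp_pos: [0.5145, 0.0147, 0.0784]
eef_rot: [-179.9, -0.2, 174.7]
contact_force: [-0.3, -1.0, -0.9]
gripper_width: 0.0268
gripper_force: 45.0
```

Run:
```python
from h import *
p=(.6295,-.0347,np.radians(-5.4))
planr(p,(-118,39,33.3),-180)
```

```text
dp [-1.3  0.7 45.1] roll 0.002 | t 21.1 tcp [0.5145 0.0147 0.0784] rot [-179.9   -0.2  174.7] F [-0.3 -1.  -0.9] w 0.0268 gf 45.0 j6 -119
```

send_rows(steps=[{"dp": [0, 0.6, 30], "roll": 0, "jaw": 20}, {"dp": [0, 0.6, 45], "roll": 0, "jaw": 20}, {"dp": [0, 0.6, 45], "roll": 0, "jaw": 20}, {"dp": [0, 0.6, 45], "roll": 0, "jaw": 20}])

```text
time_s: 21.62
tcp_pos: [0.5159, 0.0161, 0.0356]
eef_rot: [-180.0, 0.0, 174.8]
contact_force: [0.7, -0.7, -0.7]
gripper_width: 0.027
gripper_force: 45.0
```

Run:
```python
from h import *
p=(.6295,-.0347,np.radians(-5.4))
planr(p,(-118,39,33.3),-180)
```

```text
dp [ 0.1 -0.9  2.3] roll 0.004 | t 21.6 tcp [0.5159 0.0161 0.0356] rot [-180.     0.   174.8] F [ 0.7 -0.7 -0.7] w 0.027 gf 45.0 j6 -119
```

send_rows(steps=[{"dp": [-14, 0, 0], "roll": 0, "jaw": 20}, {"dp": [-28, 0, 0], "roll": 0, "jaw": 20}, {"dp": [-40, 0, 0], "roll": 0, "jaw": 20}, {"dp": [-45, 0, 0], "roll": 0, "jaw": 20}])

```text
time_s: 22.12
tcp_pos: [0.5614, 0.0116, 0.0351]
eef_rot: [180.0, 0.0, 174.7]
contact_force: [-0.4, -0.6, -0.9]
gripper_width: 0.0268
gripper_force: 45.0
```

Run:
```python
from h import *
p=(.6295,-.0347,np.radians(-5.4))
planr(p,(-16.5,39,33.3),-180)
```

```text
dp [-55.6  -0.7   1.8] roll 0.002 | t 22.1 tcp [0.5614 0.0116 0.0351] rot [180.    0.  174.7] F [-0.4 -0.6 -0.9] w 0.0268 gf 45.0 j6 -116
```

send_rows(steps=[{"dp": [-14, -0.7, 1.5], "roll": 0, "jaw": 20}, {"dp": [-28, -0.7, 1.5], "roll": 0, "jaw": 20}, {"dp": [-42, -0.7, 1.5], "roll": 0, "jaw": 20}, {"dp": [-50, -0.7, 1.5], "roll": 0, "jaw": 20}, {"dp": [-54, -0.7, 1.5], "roll": 0, "jaw": 20}])

```text
time_s: 22.75
tcp_pos: [0.6144, 0.006, 0.0335]
eef_rot: [-180.0, -0.0, 174.7]
contact_force: [-0.2, 0.5, -1.4]
gripper_width: 0.0267
gripper_force: 45.0
```

send_rows(steps=[{"dp": [-2, 0, 0], "roll": 0, "jaw": 20}, {"dp": [-4, 0, 0], "roll": 0, "jaw": 20}, {"dp": [-6, 0, 0], "roll": 0, "jaw": 20}])

```text
time_s: 23.12
tcp_pos: [0.6172, 0.0054, 0.0328]
eef_rot: [-180.0, -0.3, 174.7]
contact_force: [-9.3, 4.3, 1.3]
gripper_width: 0.0265
gripper_force: 45.0
```

Run:
```python
from h import *
p=(.6295,-.0347,np.radians(-5.4))
planr(p,(-16.5,39,33.3),-180)
```

```text
dp [ 0.4  0.3 -0.5] roll 0.001 | t 23.1 tcp [0.6172 0.0054 0.0328] rot [-180.    -0.3  174.7] F [-9.3  4.3  1.3] w 0.0265 gf 45.0 j6 -114
```

send_rows(steps=[{"dp": [4, 0, 0.5], "roll": 0, "jaw": 20}, {"dp": [4, 0, 0.5], "roll": 0, "jaw": 50}, {"dp": [4, 0, 0.5], "roll": 0, "jaw": 50}, {"dp": [4, 0, -50], "roll": 0, "jaw": 50}, {"dp": [4, 0, -90], "roll": 0, "jaw": 50}])

```text
time_s: 23.75
tcp_pos: [0.6166, 0.0058, 0.1253]
eef_rot: [-180.0, 0.1, 174.7]
contact_force: [0.7, -0.0, -0.4]
gripper_width: 0.0439
gripper_force: 0.0
```

Run:
```python
from h import *
from plant import r
d={n:r.capture(n) for n in("scene","top")};pickle.dump(d,open("c5.pkl","wb"))
relocate(load()["top"],d["top"],(.4703,.303),49.6,.018,(16,-3),h=30)
relocate(load("c4.pkl")["scene"],d["scene"],(.4703,.266),49.7,.018,h=20)
plan(.4357,.2252,.12,-130.3)
```

```text
cc 0.355 centre [0.4721 0.2697] yaw -8.4 pix [210.4 302.6]
cc 0.364 centre [0.4222 0.2667] yaw -32.3 pix [334.2 203.7]
dp [202.9 201.1   7.9] roll -0.959 | t 23.9 tcp [0.6193 0.0064 0.1292] rot [179.9   0.5 174.8] F [ 0.3  0.5 -0.4] w 0.0439 gf 0.0 j6 -114
```

send_rows(steps=[{"dp": [203, 201, 0], "roll": -0.96, "jaw": 60}, {"dp": [203, 201, 0], "roll": -0.96, "jaw": 60}, {"dp": [203, 201, 0], "roll": -0.96, "jaw": 60}, {"dp": [203, 201, 0], "roll": -0.96, "jaw": 60}, {"dp": [203, 201, 0], "roll": -0.96, "jaw": 60}])

```text
time_s: 24.48
tcp_pos: [0.4309, 0.2266, 0.124]
eef_rot: [180.0, 0.1, -131.1]
contact_force: [0.7, 0.1, -0.4]
gripper_width: 0.0528
gripper_force: 0.0
```

send_rows(steps=[{"dp": [0, 0, 0], "roll": -0.03, "jaw": 60}, {"dp": [0, 0, 0], "roll": -0.03, "jaw": 60}])

```text
time_s: 24.72
tcp_pos: [0.4326, 0.2249, 0.1238]
eef_rot: [-180.0, 0.0, -129.9]
contact_force: [0.5, -0.7, 0.4]
gripper_width: 0.0528
gripper_force: 0.0
```

Run:
```python
from h import *
plan(.4357,.2252,.017,-130.3)
```

```text
dp [ -2.2  -2.2 106.8] roll 0.007 | t 24.7 tcp [0.4326 0.2249 0.1238] rot [-180.     0.  -129.9] F [ 0.5 -0.7  0.4] w 0.0528 gf 0.0 j6 -91
```

send_rows(steps=[{"dp": [-2, -2, 60], "roll": 0.007, "jaw": 60}, {"dp": [-2, -2, 90], "roll": 0.007, "jaw": 60}, {"dp": [-2, -2, 101], "roll": 0.007, "jaw": 60}, {"dp": [-2, -2, 106], "roll": 0.007, "jaw": 60}, {"dp": [-2, -2, 106], "roll": 0.007, "jaw": 60}])

```text
time_s: 25.35
tcp_pos: [0.4358, 0.2252, 0.0183]
eef_rot: [-180.0, 0.1, -130.3]
contact_force: [-0.2, 0.4, 0.4]
gripper_width: 0.0528
gripper_force: 0.0
```

send_rows(newtons=60, steps=[{"dp": [0, 0, 0], "roll": 0, "jaw": 20}, {"dp": [0, 0, 0], "roll": 0, "jaw": 20}, {"dp": [0, 0, 0], "roll": 0, "jaw": 20}, {"dp": [0, 0, 0], "roll": 0, "jaw": 20}])

```text
time_s: 25.85
tcp_pos: [0.4353, 0.2252, 0.0181]
eef_rot: [-180.0, 0.0, -130.2]
contact_force: [-2.4, 1.1, 5.9]
gripper_width: 0.0273
gripper_force: 60.0
```

send_rows(steps=[{"dp": [0, 0, -30], "roll": 0, "jaw": 20}, {"dp": [0, 0, -65], "roll": 0, "jaw": 20}, {"dp": [0, 0, -75], "roll": 0, "jaw": 20}, {"dp": [0, 0, -75], "roll": 0, "jaw": 20}])

```text
time_s: 26.35
tcp_pos: [0.435, 0.225, 0.0926]
eef_rot: [180.0, 0.0, -130.3]
contact_force: [0.2, 0.2, -2.8]
gripper_width: 0.0277
gripper_force: 60.0
```

Run:
```python
from h import *
p=(.6298,-.0347,np.radians(-5.45))
planr(p,(-118,117,85),-180)
```

```text
dp [  43.6 -152.8    7.6] roll 0.963 | t 26.4 tcp [0.435  0.225  0.0926] rot [ 180.     0.  -130.3] F [ 0.2  0.2 -2.8] w 0.0277 gf 60.0 j6 -91
```

send_rows(steps=[{"dp": [14, -50, 0], "roll": 0.18, "jaw": 20}, {"dp": [28, -100, 0], "roll": 0.36, "jaw": 20}, {"dp": [43.6, -153, 7], "roll": 0.54, "jaw": 20}, {"dp": [43.6, -153, 7], "roll": 0.72, "jaw": 20}, {"dp": [43.6, -153, 7], "roll": 0.9, "jaw": 20}])

```text
time_s: 26.98
tcp_pos: [0.5229, 0.0912, 0.0833]
eef_rot: [-179.9, -0.2, 177.7]
contact_force: [-0.2, 0.1, -2.2]
gripper_width: 0.0276
gripper_force: 60.0
```

send_rows(steps=[{"dp": [0, 0, 0], "roll": 0.063, "jaw": 20}, {"dp": [0, 0, 0], "roll": 0.063, "jaw": 20}, {"dp": [0, 0, 0], "roll": 0.063, "jaw": 20}])

```text
time_s: 27.35
tcp_pos: [0.5232, 0.0926, 0.0847]
eef_rot: [-179.9, -0.1, 174.7]
contact_force: [-0.1, -0.1, -2.3]
gripper_width: 0.0272
gripper_force: 60.0
```

Run:
```python
from h import *
p=(.6298,-.0347,np.radians(-5.45))
planr(p,(-118,117,34.1),-180)
```

```text
dp [-0.2  0.4 50.6] roll 0.002 | t 27.4 tcp [0.5232 0.0926 0.0847] rot [-1.799e+02 -1.000e-01  1.747e+02] F [-0.1 -0.1 -2.3] w 0.0272 gf 60.0 j6 -127
```

send_rows(steps=[{"dp": [0, 0, 35], "roll": 0, "jaw": 20}, {"dp": [0, 0, 50], "roll": 0, "jaw": 20}, {"dp": [0, 0, 50], "roll": 0, "jaw": 20}, {"dp": [0, 0, 50], "roll": 0, "jaw": 20}])

```text
time_s: 27.85
tcp_pos: [0.5244, 0.0931, 0.0363]
eef_rot: [180.0, 0.0, 174.6]
contact_force: [-0.2, -0.5, -2.1]
gripper_width: 0.0273
gripper_force: 60.0
```

send_rows(steps=[{"dp": [-14, 0, 0], "roll": 0, "jaw": 20}, {"dp": [-28, 0, 0], "roll": 0, "jaw": 20}, {"dp": [-40, 0, 0], "roll": 0, "jaw": 20}, {"dp": [-45, 0, 0], "roll": 0, "jaw": 20}])

```text
time_s: 28.35
tcp_pos: [0.5697, 0.0884, 0.0356]
eef_rot: [180.0, 0.0, 174.5]
contact_force: [-0.2, 0.3, -1.6]
gripper_width: 0.0277
gripper_force: 60.0
```

Run:
```python
from h import *
p=(.6298,-.0347,np.radians(-5.45))
planr(p,(-16.2,117,34.1),-180)
```

```text
dp [-55.3   0.2   1.5] roll -0.0 | t 28.4 tcp [0.5697 0.0884 0.0356] rot [180.    0.  174.5] F [-0.2  0.3 -1.6] w 0.0277 gf 60.0 j6 -124
```

send_rows(steps=[{"dp": [-14, 0, 1.5], "roll": 0, "jaw": 20}, {"dp": [-28, 0, 1.5], "roll": 0, "jaw": 20}, {"dp": [-42, 0, 1.5], "roll": 0, "jaw": 20}, {"dp": [-50, 0, 1.5], "roll": 0, "jaw": 20}, {"dp": [-54, 0, 1.5], "roll": 0, "jaw": 20}])

```text
time_s: 28.98
tcp_pos: [0.6228, 0.0833, 0.034]
eef_rot: [-180.0, -0.0, 174.6]
contact_force: [-0.6, -0.1, -2.1]
gripper_width: 0.0276
gripper_force: 60.0
```

send_rows(steps=[{"dp": [-2, 0, 0], "roll": 0, "jaw": 20}, {"dp": [-4, 0, 0], "roll": 0, "jaw": 20}, {"dp": [-5, 0, 0], "roll": 0, "jaw": 20}])

```text
time_s: 29.35
tcp_pos: [0.6233, 0.0827, 0.0332]
eef_rot: [-179.9, -0.4, 174.6]
contact_force: [-14.4, 5.5, 2.3]
gripper_width: 0.0272
gripper_force: 60.0
```

send_rows(steps=[{"dp": [3, 0, 0.8], "roll": 0, "jaw": 20}, {"dp": [3, 0, 0.8], "roll": 0, "jaw": 50}, {"dp": [3, 0, 0.8], "roll": 0, "jaw": 50}, {"dp": [3, 0, -50], "roll": 0, "jaw": 50}, {"dp": [3, 0, -110], "roll": 0, "jaw": 50}])

```text
time_s: 29.98
tcp_pos: [0.6242, 0.083, 0.1447]
eef_rot: [-179.9, -0.1, 174.6]
contact_force: [1.2, 0.9, -0.9]
gripper_width: 0.0435
gripper_force: 0.0
```

Run:
```python
from h import *
p=(.6298,-.0347,np.radians(-5.45))
planr(p,(73,30,200),-90)
```

```text
dp [-89.7 -86.8 -55.3] roll -1.57 | t 30.0 tcp [0.6242 0.083  0.1447] rot [-1.799e+02 -1.000e-01  1.746e+02] F [ 1.2  0.9 -0.9] w 0.0435 gf 0.0 j6 -121
```

send_rows(steps=[{"dp": [50, 0, -60], "roll": 0, "jaw": 50}, {"dp": [263, -661, -100], "roll": -1.57, "jaw": 50}, {"dp": [263, -661, -100], "roll": -1.57, "jaw": 50}, {"dp": [263, -661, -100], "roll": -1.57, "jaw": 50}, {"dp": [263, -661, -100], "roll": -1.57, "jaw": 50}])

```text
time_s: 30.6
tcp_pos: [0.4856, -0.1359, 0.2113]
eef_rot: [-179.9, 0.1, -143.3]
contact_force: [0.5, -0.3, 0.4]
gripper_width: 0.0436
gripper_force: 0.0
```

Run:
```python
from h import *
plan(.3,-.55,.25,-95.4)
```

```text
dp [ 396.1 -221.4  -39.1] roll -0.837 | t 30.6 tcp [ 0.4856 -0.1359  0.2113] rot [-1.799e+02  1.000e-01 -1.433e+02] F [ 0.5 -0.3  0.4] w 0.0436 gf 0.0 j6 -60
```

send_rows(steps=[{"dp": [396, -221, -39], "roll": -0.83, "jaw": 50}, {"dp": [396, -221, -39], "roll": -0.83, "jaw": 50}, {"dp": [396, -221, -39], "roll": -0.83, "jaw": 50}, {"dp": [396, -221, -39], "roll": -0.83, "jaw": 50}, {"dp": [396, -221, -39], "roll": -0.83, "jaw": 50}])

```text
time_s: 31.22
tcp_pos: [0.3722, -0.3877, 0.235]
eef_rot: [-179.9, -0.1, -96.6]
contact_force: [1.6, -0.7, -0.5]
gripper_width: 0.0438
gripper_force: 0.0
```

send_rows(steps=[{"dp": [50, -30, 0], "roll": 0, "jaw": 50}, {"dp": [100, -60, 0], "roll": 0, "jaw": 50}, {"dp": [100, -60, 0], "roll": 0, "jaw": 50}])

```text
time_s: 31.6
tcp_pos: [0.4209, -0.4956, 0.2321]
eef_rot: [179.9, 0.0, -97.0]
contact_force: [-0.2, 0.6, -0.3]
gripper_width: 0.0437
gripper_force: 0.0
```

Run:
```python
from h import *
from plant import r
d={n:r.capture(n) for n in("scene","top")};pickle.dump(d,open("c6.pkl","wb"))
p=(.6298,-.0340,np.radians(-5.45))
overlay(d["top"],p,(240,160,500,280),3,"a.png",a=2.8,bays=[40,29.5,40,29.5]);overlay(d["scene"],p,(140,205,400,365),1.75,"b.png",a=2.8,bays=[40,29.5,40,29.5])
A,B=cv2.imread("pics/a.png"),cv2.imread("pics/b.png")
# top: raw (no overlay)
A=cv2.resize(d["top"]["image"][160:275,245:500],None,fx=3,fy=3,interpolation=cv2.INTER_CUBIC)
B=cv2.resize(d["scene"]["image"][220:365,140:410],None,fx=1.7,fy=1.7,interpolation=cv2.INTER_CUBIC)
o=np.zeros((A.shape[0]+B.shape[0],A.shape[1],3),np.uint8);o[:A.shape[0]]=A;o[A.shape[0]:,:B.shape[1]]=B;cv2.imwrite("pics/v6.png",o);print(o.shape)
```

```text
(591, 765, 3)
```

View pics/v6.png

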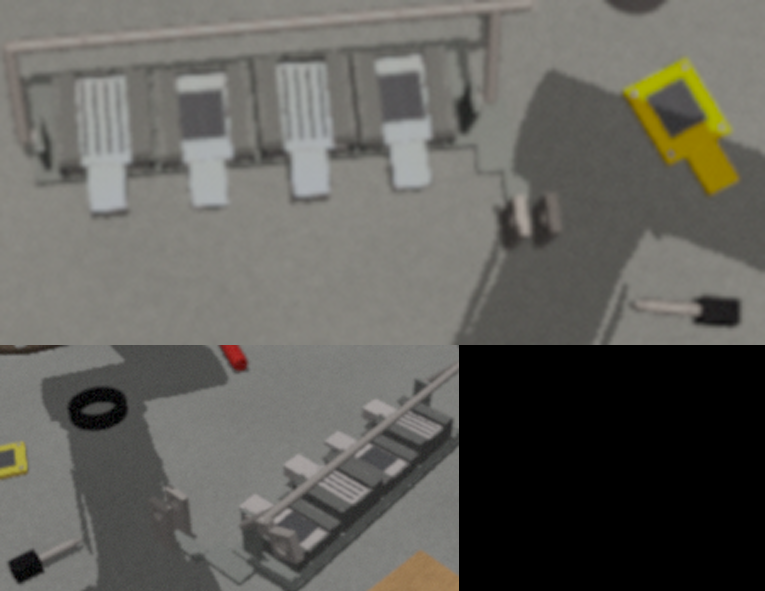

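All four plates are home with tabs out, the bail is still back, and the pin is unmoved. Next, a close look at the yoke with the model overlaid, before closing.

Run:
```python
from h import *
d=load("c6.pkl");p=(.6298,-.0340,np.radians(-5.45));W=rackT(p)
def pan(c,box,s,ov):
    img=cv2.resize(c["image"],None,fx=s,fy=s,interpolation=cv2.INTER_CUBIC)
    if ov:
        for q,col in((-184,(0,255,0)),(-192,(0,255,255)),(-208,(255,255,0)),(-216,(255,0,255))):
            cv2.polylines(img,[((proj(c,W(np.array([(-87,q,75),(-57,q,75),(-57,q,15),(-87,q,15)])/1000))+.5)*s*16).astype(np.int32)],True,col,1,cv2.LINE_AA,4)
    x0,y0,x1,y1=[int(v*s) for v in box];return img[y0:y1,x0:x1]
r1=np.hstack([pan(d["top"],(398,217,442,249),9,o) for o in(0,1)]);r2=np.hstack([pan(d["scene"],(214,296,270,342),6.3,o) for o in(0,1)])
w=min(r1.shape[1],r2.shape[1]);o=np.vstack([r1[:,:w],r2[:,:w]]);print(o.shape);cv2.imwrite("pics/v7.png",o)
```

```text
(578, 706, 3)
```

View pics/v7.png

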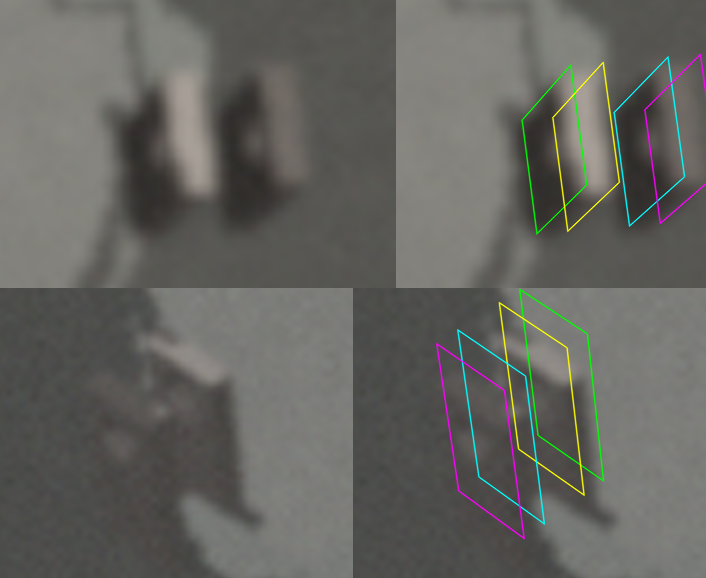

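Ears sit 15 mm lower than I drew them (tops at 60 mm, hole at z=45). Otherwise the fit is within about 1 mm. I now go to the bail.

Run:
```python
from h import *
plan(.7001,-.0456,.21,-95.45)
```

```text
dp [-478.  -223.7   23.3] roll -0.026 | t 31.7 tcp [ 0.4201 -0.4929  0.2333] rot [180.   0. -97.] F [-0.2  0.8 -0.1] w 0.0436 gf 0.0 j6 25
```

send_rows(steps=[{"dp": [-478, -224, 20], "roll": -0.026, "jaw": 45}, {"dp": [-478, -224, 20], "roll": -0.026, "jaw": 45}, {"dp": [-478, -224, 20], "roll": -0.026, "jaw": 45}, {"dp": [-478, -224, 20], "roll": -0.026, "jaw": 45}, {"dp": [-478, -224, 20], "roll": -0.026, "jaw": 45}])

```text
time_s: 32.33
tcp_pos: [0.5862, -0.2248, 0.2237]
eef_rot: [-179.9, -0.0, -95.3]
contact_force: [0.6, -1.7, -1.0]
gripper_width: 0.0397
gripper_force: 0.0
```

Run:
```python
from h import *
plan(.7001,-.0456,.21,-95.45)
```

```text
dp [-189.   -96.7   13.9] roll 0.002 | t 32.3 tcp [ 0.5862 -0.2248  0.2237] rot [-179.9   -0.   -95.3] F [ 0.6 -1.7 -1. ] w 0.0397 gf 0.0 j6 -2
```

send_rows(steps=[{"dp": [-189, -97, 14], "roll": 0, "jaw": 45}, {"dp": [-189, -97, 14], "roll": 0, "jaw": 45}, {"dp": [-189, -97, 14], "roll": 0, "jaw": 45}, {"dp": [-189, -97, 14], "roll": 0, "jaw": 45}, {"dp": [-189, -97, 14], "roll": 0, "jaw": 45}])

```text
time_s: 32.95
tcp_pos: [0.7002, -0.0462, 0.2084]
eef_rot: [-180.0, 0.0, -95.2]
contact_force: [-0.9, -0.4, -0.2]
gripper_width: 0.0394
gripper_force: 0.0
```

Run:
```python
from h import *
plan(.7001,-.0456,.118,-95.45)
```

```text
dp [-0.6  0.2 90.4] roll 0.004 | t 33.0 tcp [ 0.7002 -0.0462  0.2084] rot [-180.     0.   -95.2] F [-0.9 -0.4 -0.2] w 0.0394 gf 0.0 j6 -17
```

send_rows(steps=[{"dp": [0, 0, 45], "roll": 0, "jaw": 45}, {"dp": [0, 0, 80], "roll": 0, "jaw": 45}, {"dp": [0, 0, 90], "roll": 0, "jaw": 45}, {"dp": [0, 0, 90], "roll": 0, "jaw": 45}])

```text
time_s: 33.45
tcp_pos: [0.7, -0.0492, 0.119]
eef_rot: [-180.0, -0.0, -95.4]
contact_force: [-0.1, -0.3, 0.2]
gripper_width: 0.0396
gripper_force: 0.0
```

send_rows(newtons=10, steps=[{"dp": [0, 0, 0], "roll": 0, "jaw": 2}, {"dp": [0, 0, 0], "roll": 0, "jaw": 2}, {"dp": [0, 0, 0], "roll": 0, "jaw": 2}, {"dp": [0, 0, 0], "roll": 0, "jaw": 2}])

```text
time_s: 33.95
tcp_pos: [0.7002, -0.0484, 0.1185]
eef_rot: [-180.0, 0.0, -95.4]
contact_force: [-0.3, -0.4, 1.3]
gripper_width: 0.0095
gripper_force: 10.0
```

Run:
```python
from h import *
p=(.6303,-.0336,np.radians(-5.45))
planr(p,(72.4,0,115.8),-90)
for a in(2.8,2.5,2.2,1.9,1.6,1.3,1.0,.7,.4,.2,.1,0): print(a,round(20-76.5*np.cos(a-.475),1),round(60+76.5*np.sin(a-.475),1))
```

```text
dp [-8.1 -1.5  2.7] roll 0.001 | t 34.0 tcp [ 0.7002 -0.0484  0.1185] rot [-180.     0.   -95.4] F [-0.3 -0.4  1.3] w 0.0095 gf 10.0 j6 -17
2.8 72.4 115.8
2.5 53.6 128.7
2.2 31.7 135.6
1.9 8.9 135.7
1.6 -13.0 129.0
1.3 -31.9 116.2
1.0 -46.2 98.3
0.7 -54.6 77.1
0.4 -56.3 54.3
0.2 -53.6 39.2
0.1 -51.2 32.0
0 -48.0 25.0
```

send_rows(newtons=14, steps=[{"dp": [0, 17, -12], "roll": 0, "jaw": 2}, {"dp": [0, 39, -18.6], "roll": 0, "jaw": 2}, {"dp": [0, 62, -18.7], "roll": 0, "jaw": 2}, {"dp": [0, 84, -12], "roll": 0, "jaw": 2}, {"dp": [0, 103, 1], "roll": 0, "jaw": 2}])

```text
time_s: 34.58
tcp_pos: [0.5984, -0.0387, 0.1195]
eef_rot: [-179.7, 0.0, -95.4]
contact_force: [2.4, -1.3, 2.1]
gripper_width: 0.0094
gripper_force: 14.0
```

send_rows(steps=[{"dp": [0, 14, 18], "roll": 0, "jaw": 2}, {"dp": [0, 22.7, 39], "roll": 0, "jaw": 2}, {"dp": [0, 24.4, 62], "roll": 0, "jaw": 2}, {"dp": [0, 21.7, 77], "roll": 0, "jaw": 2}, {"dp": [0, 20, 82], "roll": 0, "jaw": 2}])

```text
time_s: 35.2
tcp_pos: [0.5761, -0.0367, 0.0339]
eef_rot: [179.8, -0.0, -95.4]
contact_force: [-6.7, 5.5, 0.3]
gripper_width: 0.0095
gripper_force: 14.0
```

Run:
```python
from h import *
p=(.6303,-.0336,np.radians(-5.45))
planr(p,(-48,0,26),-90)
```

```text
dp [-8.2 -5.7  7.9] roll 0.0 | t 35.2 tcp [ 0.5761 -0.0367  0.0339] rot [179.8  -0.  -95.4] F [-6.7  5.5  0.3] w 0.0095 gf 14.0 j6 -21
```

Nearly closed. I continue to the stop and press slightly.

send_rows(steps=[{"dp": [0, -3, 4], "roll": 0, "jaw": 2}, {"dp": [0, -5.5, 8], "roll": 0, "jaw": 2}, {"dp": [0, -6.5, 10], "roll": 0, "jaw": 2}, {"dp": [0, -6.5, 11], "roll": 0, "jaw": 2}])

```text
time_s: 35.7
tcp_pos: [0.5805, -0.0371, 0.0224]
eef_rot: [179.6, -0.0, -95.5]
contact_force: [-8.6, 8.0, -2.2]
gripper_width: 0.0096
gripper_force: 14.0
```

send_rows(steps=[{"dp": [0, 0, 0], "roll": 0, "jaw": 30}, {"dp": [0, 0, 0], "roll": 0, "jaw": 30}, {"dp": [0, 0, -30], "roll": 0, "jaw": 30}, {"dp": [0, 0, -50], "roll": 0, "jaw": 30}, {"dp": [0, 0, -50], "roll": 0, "jaw": 0}])

```text
time_s: 36.33
tcp_pos: [0.5863, -0.0373, 0.0766]
eef_rot: [-179.7, 0.1, -95.4]
contact_force: [-0.3, 0.5, 0.1]
gripper_width: 0.0211
gripper_force: 0.0
```

send_rows(steps=[{"dp": [0, 0, 0], "roll": 0, "jaw": 0}, {"dp": [0, 0, 0], "roll": 0, "jaw": 0}, {"dp": [0, 0, 0], "roll": 0, "jaw": 0}])

```text
time_s: 36.7
tcp_pos: [0.5839, -0.0376, 0.0736]
eef_rot: [179.9, -0.0, -95.4]
contact_force: [0.6, -0.2, 0.7]
gripper_width: 0.0005
gripper_force: 0.0
```

Run:
```python
from h import *
p=(.6303,-.0336,np.radians(-5.45))
planr(p,(-48,0,46),-90)
```

```text
dp [-8.4  2.2 27.6] roll 0.001 | t 36.7 tcp [ 0.5839 -0.0376  0.0736] rot [179.9  -0.  -95.4] F [ 0.6 -0.2  0.7] w 0.0005 gf 0.0 j6 -21
```

send_rows(steps=[{"dp": [0, 2, 18], "roll": 0, "jaw": 0}, {"dp": [0, 2, 25], "roll": 0, "jaw": 0}, {"dp": [0, 2, 29], "roll": 0, "jaw": 0}, {"dp": [0, 2, 32], "roll": 0, "jaw": 0}, {"dp": [0, 2, 34], "roll": 0, "jaw": 0}])

```text
time_s: 37.33
tcp_pos: [0.5826, -0.0375, 0.0434]
eef_rot: [-179.9, -0.0, -95.3]
contact_force: [-15.3, 4.1, 41.3]
gripper_width: 0.0003
gripper_force: 20.5
```

send_rows(steps=[{"dp": [0, 0, 2], "roll": 0, "jaw": 0}, {"dp": [0, 0, 3], "roll": 0, "jaw": 0}])

```text
time_s: 37.58
tcp_pos: [0.5827, -0.0375, 0.0431]
eef_rot: [-179.9, -0.0, -95.3]
contact_force: [-22.9, 4.3, 59.6]
gripper_width: 0.0004
gripper_force: 29.2
```

Bail is at its firm stop (bar top at 29 mm). I lift off and fetch the pin.

send_rows(steps=[{"dp": [0, 0, -40], "roll": 0, "jaw": 0}, {"dp": [0, 0, -90], "roll": 0, "jaw": 50}, {"dp": [0, 0, -120], "roll": 0, "jaw": 50}])

```text
time_s: 37.95
tcp_pos: [0.5833, -0.0372, 0.1604]
eef_rot: [-179.8, 0.0, -95.4]
contact_force: [0.4, 0.4, -0.6]
gripper_width: 0.0153
gripper_force: 0.0
```

Run:
```python
from h import *
d=load("c6.pkl");T=d["top"];S=d["scene"]
g,t=np.array([(245+718.5/3-.33,160+311/3-.33)]),np.array([(245+633/3-.33,160+303/3-.33)])
img=cv2.cvtColor(T["image"],cv2.COLOR_BGR2GRAY)[250:278,465:500];m=(img<55).astype(np.uint8)
n,l,st,ce=cv2.connectedComponentsWithStats(m);i=1+st[1:,4].argmax();print(st[i],ce[i]+[465,250])
rect=cv2.minAreaRect(np.argwhere(l==i)[:,::-1].astype(np.float32));print(rect)
for z in(.015,.02):print(onz(T,g,z),onz(T,[ce[i]+[465,250]],z),onz(T,t,.01))
plan(.4485,-.3600,.12,-105.2)
```

```text
[ 12   9  14  10 105] [483.96190476 263.54285714]
((18.778690338134766, 13.434425354003906), (13.037147521972656, 8.3292875289917), 5.194429397583008)
[[ 0.44858638 -0.35920573  0.015     ]] [[ 0.44820969 -0.35861155  0.015     ]] [[ 0.46701848 -0.29750183  0.01      ]]
[[ 0.44815248 -0.35727634  0.02      ]] [[ 0.44777758 -0.35668498  0.02      ]] [[ 0.46701848 -0.29750183  0.01      ]]
dp [334.1 104.   39.8] roll 0.171 | t 38.0 tcp [ 0.5833 -0.0372  0.1604] rot [-179.8    0.   -95.4] F [ 0.4  0.4 -0.6] w 0.0153 gf 0.0 j6 -21
```

send_rows(steps=[{"dp": [334, 104, 20], "roll": 0.19, "jaw": 50}, {"dp": [334, 104, 20], "roll": 0.19, "jaw": 50}, {"dp": [334, 104, 20], "roll": 0.19, "jaw": 50}, {"dp": [334, 104, 20], "roll": 0.19, "jaw": 50}, {"dp": [334, 104, 20], "roll": 0.19, "jaw": 50}])

```text
time_s: 38.58
tcp_pos: [0.4612, -0.3269, 0.1399]
eef_rot: [-179.9, -0.0, -106.3]
contact_force: [1.1, -0.7, 0.7]
gripper_width: 0.044
gripper_force: 0.0
```

Run:
```python
from h import *
plan(.448,-.3585,.12,-106.5)
```

```text
dp [34.   3.8 19.9] roll 0.004 | t 38.6 tcp [ 0.4612 -0.3269  0.1399] rot [-179.9   -0.  -106.3] F [ 1.1 -0.7  0.7] w 0.044 gf 0.0 j6 -1
```

send_rows(steps=[{"dp": [34, 4, 20], "roll": 0.003, "jaw": 50}, {"dp": [34, 4, 20], "roll": 0.003, "jaw": 50}, {"dp": [34, 4, 20], "roll": 0.003, "jaw": 50}])

```text
time_s: 38.95
tcp_pos: [0.4486, -0.3568, 0.1197]
eef_rot: [-180.0, -0.0, -106.5]
contact_force: [0.3, 1.3, 1.1]
gripper_width: 0.0437
gripper_force: 0.0
```

Run:
```python
from h import *
from plant import r
d={n:r.capture(n) for n in("scene","top")};pickle.dump(d,open("c7.pkl","wb"))
a=load("c6.pkl")["scene"]["image"][330:365,140:195];print(cv2.minMaxLoc(cv2.matchTemplate(d["scene"]["image"][310:385,110:225],a,cv2.TM_CCOEFF_NORMED)),"unmoved = (30,20)")
plan(.448,-.3585,.017,-106.5)
```

```text
(-0.3730381429195404, 0.8126187324523926, (15, 35), (30, 20)) unmoved = (30,20)
dp [  2.6   0.7 103.1] roll 0.002 | t 39.0 tcp [ 0.4493 -0.3562  0.1201] rot [-179.9   -0.  -106.4] F [0.4 0.2 0.4] w 0.0436 gf 0.0 j6 2
```

Pin unmoved. I descend and grip.

send_rows(steps=[{"dp": [2.5, 0.7, 55], "roll": 0, "jaw": 50}, {"dp": [2.5, 0.7, 87], "roll": 0, "jaw": 50}, {"dp": [2.5, 0.7, 98], "roll": 0, "jaw": 50}, {"dp": [2.5, 0.7, 103], "roll": 0, "jaw": 50}, {"dp": [2.5, 0.7, 103], "roll": 0, "jaw": 50}])

```text
time_s: 39.67
tcp_pos: [0.448, -0.3589, 0.0173]
eef_rot: [-179.9, -0.0, -106.4]
contact_force: [1.4, 0.5, -0.0]
gripper_width: 0.0433
gripper_force: 0.0
```

send_rows(newtons=40, steps=[{"dp": [0, 0, 0], "roll": 0, "jaw": 12}, {"dp": [0, 0, 0], "roll": 0, "jaw": 12}, {"dp": [0, 0, 0], "roll": 0, "jaw": 12}, {"dp": [0, 0, 0], "roll": 0, "jaw": 12}])

```text
time_s: 40.17
tcp_pos: [0.4473, -0.359, 0.0169]
eef_rot: [-180.0, -0.0, -106.5]
contact_force: [-0.7, 0.8, 4.8]
gripper_width: 0.0199
gripper_force: 39.9
```

Run:
```python
from h import *
p=(.6303,-.0336,np.radians(-5.45))
planr(p,(-72,-305,100),-90)
```

```text
dp [-50.7 -70.9 -83.1] roll -0.192 | t 40.2 tcp [ 0.4473 -0.359   0.0169] rot [-180.    -0.  -106.5] F [-0.7  0.8  4.8] w 0.0199 gf 39.9 j6 3
```

send_rows(steps=[{"dp": [0, 0, -45], "roll": 0, "jaw": 12}, {"dp": [-15, -20, -83], "roll": -0.1, "jaw": 12}, {"dp": [-51, -71, -83], "roll": -0.19, "jaw": 12}, {"dp": [-51, -71, -83], "roll": -0.19, "jaw": 12}, {"dp": [-51, -71, -83], "roll": -0.19, "jaw": 12}])

```text
time_s: 40.8
tcp_pos: [0.5291, -0.3296, 0.0986]
eef_rot: [179.9, 0.0, -95.6]
contact_force: [0.1, 0.5, -0.6]
gripper_width: 0.0196
gripper_force: 39.9
```

Run:
```python
from h import *
p=(.6303,-.0336,np.radians(-5.45))
planr(p,(-72,-296,51.9),-90)
```

```text
dp [-8.2 -0.7 46.7] roll -0.002 | t 40.8 tcp [ 0.5291 -0.3296  0.0986] rot [179.9   0.  -95.6] F [ 0.1  0.5 -0.6] w 0.0196 gf 39.9 j6 8
```

send_rows(steps=[{"dp": [0, -0.7, 25], "roll": 0, "jaw": 12}, {"dp": [0, -0.7, 40], "roll": 0, "jaw": 12}, {"dp": [0, -0.7, 47], "roll": 0, "jaw": 12}, {"dp": [0, -0.7, 47], "roll": 0, "jaw": 12}, {"dp": [0, -0.7, 47], "roll": 0, "jaw": 12}])

```text
time_s: 41.42
tcp_pos: [0.5306, -0.3304, 0.053]
eef_rot: [-180.0, -0.0, -95.6]
contact_force: [0.0, 0.3, -0.8]
gripper_width: 0.0194
gripper_force: 39.9
```

Run:
```python
from h import *
from plant import r
p=(.6303,-.0336,np.radians(-5.45));W=rackT(p)
planr(p,(-72,-304,51.9),-90)
d={n:r.capture(n) for n in("scene","top")};pickle.dump(d,open("c8.pkl","wb"))
def pan(c,box,s,ov):
    img=cv2.resize(c["image"],None,fx=s,fy=s,interpolation=cv2.INTER_CUBIC)
    if ov:
        for q,col in((-184,(0,255,0)),(-216,(255,0,255))):
            cv2.polylines(img,[((proj(c,W(np.array([(-87,q,60),(-57,q,60),(-57,q,0),(-87,q,0)])/1000))+.5)*s*16).astype(np.int32)],True,col,1,cv2.LINE_AA,4)
        cv2.polylines(img,[((proj(c,W(np.array([(-72,-239,45),(-72,-170,45)])/1000))+.5)*s*16).astype(np.int32)],False,(0,255,255),1,cv2.LINE_AA,4)
    x0,y0,x1,y1=[int(v*s) for v in box];return img[y0:y1,x0:x1]
r1=np.hstack([pan(d["top"],(400,210,466,252),6,o) for o in(0,1)]);r2=np.hstack([pan(d["scene"],(195,292,261,342),6,o) for o in(0,1)])
o=np.vstack([r1,r2]);print(o.shape);cv2.imwrite("pics/v8.png",o)
```

```text
dp [-0.9  1.   1.1] roll -0.002 | t 41.4 tcp [ 0.5306 -0.3304  0.053 ] rot [-180.    -0.   -95.6] F [ 0.   0.3 -0.8] w 0.0194 gf 39.9 j6 8
(552, 792, 3)
```

View pics/v8.png

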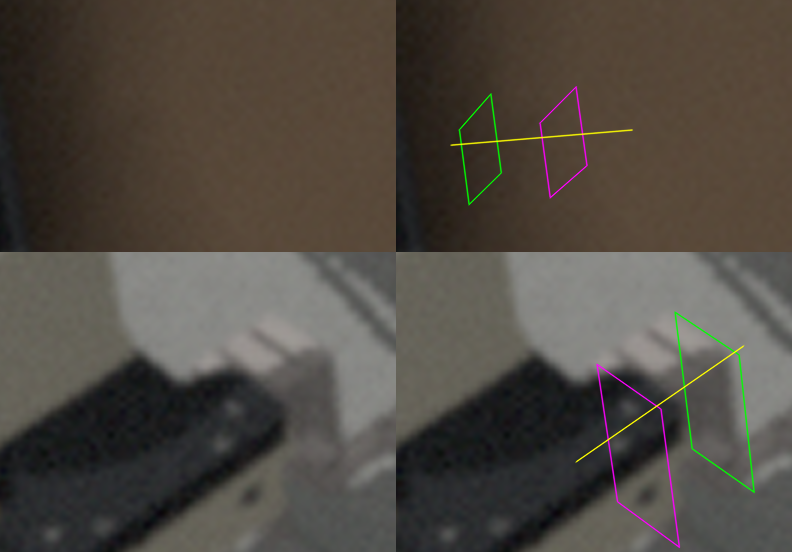

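send_rows(steps=[{"dp": [0, 1, 1], "roll": 0, "jaw": 12}, {"dp": [-10, 1, 1], "roll": 0, "jaw": 12}, {"dp": [-18, 1, 1], "roll": 0, "jaw": 12}, {"dp": [-18, 1, 1], "roll": 0, "jaw": 12}])

```text
time_s: 42.02
tcp_pos: [0.5312, -0.3112, 0.0515]
eef_rot: [-180.0, 0.0, -95.5]
contact_force: [0.8, 1.2, -0.3]
gripper_width: 0.0199
gripper_force: 39.9
```

Run:
```python
from h import *
p=(.6303,-.0336,np.radians(-5.45))
planr(p,(-72,-231,51.9),-90)
```

```text
dp [-54.8  -0.2  -0.4] roll -0.001 | t 42.0 tcp [ 0.5312 -0.3112  0.0515] rot [-180.     0.   -95.5] F [ 0.8  1.2 -0.3] w 0.0199 gf 39.9 j6 7
```

send_rows(steps=[{"dp": [-5, 0, -0.4], "roll": 0, "jaw": 12}, {"dp": [-10, 0, -0.4], "roll": 0, "jaw": 12}, {"dp": [-14, 0, -0.4], "roll": 0, "jaw": 12}, {"dp": [-18, 0, -0.4], "roll": 0, "jaw": 12}])

```text
time_s: 42.52
tcp_pos: [0.5328, -0.2939, 0.0518]
eef_rot: [180.0, 0.0, -95.6]
contact_force: [-0.2, 0.5, -0.7]
gripper_width: 0.0198
gripper_force: 39.9
```

send_rows(steps=[{"dp": [-5, 0, 0], "roll": 0, "jaw": 12}, {"dp": [-10, 0, 0], "roll": 0, "jaw": 12}, {"dp": [-15, 0, 0], "roll": 0, "jaw": 12}, {"dp": [-20, 0, 0], "roll": 0, "jaw": 12}])

```text
time_s: 43.02
tcp_pos: [0.5348, -0.2739, 0.0518]
eef_rot: [-180.0, -0.0, -95.6]
contact_force: [-0.6, -0.1, -1.0]
gripper_width: 0.0198
gripper_force: 39.9
```

Run:
```python
from h import *
p=(.6303,-.0336,np.radians(-5.45))
planr(p,(-72,-231,51.9),-90)
```

```text
dp [-17.3  -0.2  -0.1] roll -0.002 | t 43.0 tcp [ 0.5348 -0.2739  0.0518] rot [-180.    -0.   -95.6] F [-0.6 -0.1 -1. ] w 0.0198 gf 39.9 j6 3
```

Tip is well through with no resistance. On to the shoulder.

send_rows(steps=[{"dp": [-5, 0, 0], "roll": 0, "jaw": 12}, {"dp": [-10, 0, 0], "roll": 0, "jaw": 12}, {"dp": [-14, 0, 0], "roll": 0, "jaw": 12}, {"dp": [-16, 0, 0], "roll": 0, "jaw": 12}])

```text
time_s: 43.52
tcp_pos: [0.5363, -0.2581, 0.0518]
eef_rot: [-180.0, -0.0, -95.6]
contact_force: [-0.3, 0.0, -0.2]
gripper_width: 0.0198
gripper_force: 39.9
```

send_rows(steps=[{"dp": [-1.5, 0, 0], "roll": 0, "jaw": 12}, {"dp": [-3, 0, 0], "roll": 0, "jaw": 12}])

```text
time_s: 43.78
tcp_pos: [0.5364, -0.2574, 0.0519]
eef_rot: [180.0, -0.1, -95.5]
contact_force: [-0.6, -19.6, -6.4]
gripper_width: 0.0194
gripper_force: 40.0
```

send_rows(steps=[{"dp": [2.5, 0, 0], "roll": 0, "jaw": 12}, {"dp": [2.5, 0, 0], "roll": 0, "jaw": 50}, {"dp": [2.5, 0, 0], "roll": 0, "jaw": 50}, {"dp": [2.5, 0, -40], "roll": 0, "jaw": 50}, {"dp": [2.5, 0, -100], "roll": 0, "jaw": 50}])

```text
time_s: 44.4
tcp_pos: [0.5351, -0.2573, 0.1511]
eef_rot: [179.7, 0.0, -95.6]
contact_force: [1.4, 0.2, 0.2]
gripper_width: 0.0435
gripper_force: 0.0
```

send_rows(steps=[{"dp": [60, 20, -40], "roll": 0, "jaw": 50}, {"dp": [120, 60, -60], "roll": 0, "jaw": 50}, {"dp": [180, 100, -60], "roll": 0, "jaw": 50}, {"dp": [240, 140, -60], "roll": 0, "jaw": 50}, {"dp": [290, 170, -60], "roll": 0, "jaw": 50}])

```text
time_s: 45.02
tcp_pos: [0.361, -0.501, 0.212]
eef_rot: [-179.9, -0.0, -95.5]
contact_force: [0.9, -0.6, 0.4]
gripper_width: 0.0437
gripper_force: 0.0
```

Run:
```python
from h import *
from plant import r
d={n:r.capture(n) for n in("scene","top")};pickle.dump(d,open("c9.pkl","wb"))
p=(.6303,-.0336,np.radians(-5.45));plan(.3,-.55,.25,-95)
A=cv2.resize(d["top"]["image"][170:255,245:455],None,fx=3.7,fy=3.7,interpolation=cv2.INTER_CUBIC)
B=cv2.resize(d["scene"]["image"][220:350,190:400],None,fx=2.15,fy=2.15,interpolation=cv2.INTER_CUBIC)
C=cv2.resize(d["scene"]["image"][290:345,205:270],None,fx=5,fy=5,interpolation=cv2.INTER_CUBIC)
o=np.zeros((A.shape[0]+280,A.shape[1],3),np.uint8);o[:A.shape[0]]=A;o[A.shape[0]:A.shape[0]+B.shape[0],:B.shape[1]]=B;o[A.shape[0]:A.shape[0]+275,B.shape[1]:B.shape[1]+325]=C;cv2.imwrite("pics/v9.png",o);print(o.shape)
```

```text
dp [ 52.5  53.5 -38.6] roll -0.015 | t 45.1 tcp [ 0.3586 -0.5033  0.2113] rot [180.   -0.  -95.9] F [1.4 0.8 0.2] w 0.0436 gf 0.0 j6 31
(594, 777, 3)
```

View pics/v9.png

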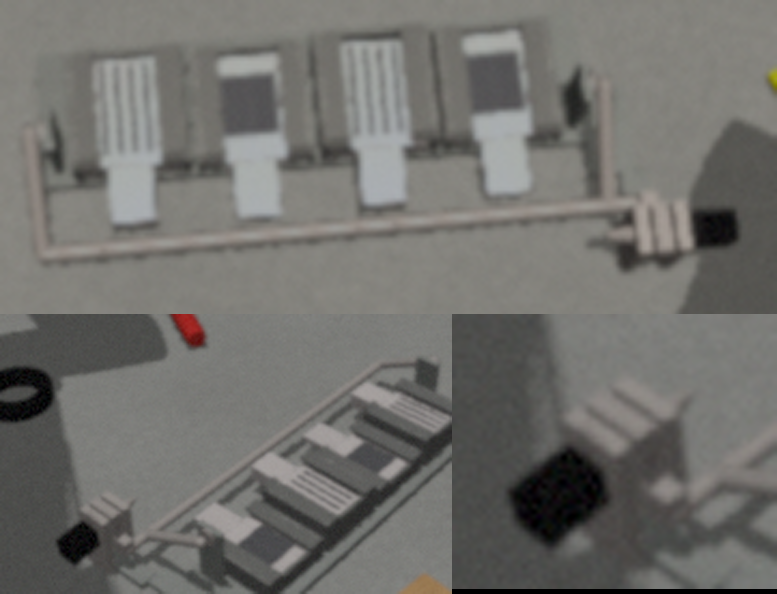

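The plates are home and the bail is closed. The pin is through, with its grip at the outer ear (710,228) and its tip showing past the inner ear (605,238). I'm handing in.

send_rows(steps=[{"dp": [0, 0, 0], "roll": 0, "jaw": 50}, {"dp": [0, 0, 0], "roll": 0, "jaw": 50}])

```text
time_s: 45.38
tcp_pos: [0.3628, -0.4992, 0.2114]
eef_rot: [-180.0, 0.0, -95.5]
contact_force: [0.4, -0.2, 0.8]
gripper_width: 0.0438
gripper_force: 0.0
```

```bash
python3 -c "
from plant import r
print(r.close_job())"
```

```text
the job is handed in; nothing more can be done
None
```

The job is handed in at about 45 s: all four plates are home, the bail is closed and the pin is through to its grip, as the last pictures show; the hand-in gave no verdict.

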